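# Load the indexing UV sanitiser and start its timer

### The job

Load the probe guard sleeves that stand on the mat into the UV sanitiser, each over the post of its own colour, fully down, while that post stands in the open loading bay: blue first, then yellow, then red, then white (one or two may be missing). To bring the next post into the bay, draw the spring index pin up by its knob, swing the turntable on to the next hole and let the pin drop fully home before loading; when all are loaded, index it on to the last hole, so that every sleeve is under the canopy and the pin is home. Then wind the bell timer past the red ten-minute mark and turn it back to the green five-minute mark, and leave the bottles and the glove box alone.

Things in the scene. Friction and masses are not known exactly. Their poses are not given: they have to be found in the camera images.
- sanitiser: fixed white round base of the UV sanitiser, 360 mm across, 30 mm high; origin under its centre, on the turntable's axis; its own -y side is the loading bay. Five index holes at radius 155 mm, 90, 135, 180, 225 and 270 degrees counter-clockwise from its x axis. Central column 24 mm thick; two pillars at the far rim (x = 140, y = +-40 mm), 140 mm high
- canopy (a point): centre of the top of the fixed clear canopy, an octagon 240 mm across the flats, 4 mm thick, underside 130 mm above the table; axes as the sanitiser's. It covers the turntable but for the bay slot, 100 mm wide (x = -50 to 50 mm), open to the -y side from y = -14 mm outward. Lamp tubes on top rise 9 mm
- axis (a point): point on the turntable's axis at the height of its top face (45 mm above the table); axes as the sanitiser's. The turntable is 244 mm across
- bay (a point): the place in the loading bay, fixed to the base, 90 mm from the axis in the sanitiser's -y direction, at the turntable's top face: where a post's foot stands when it can be loaded
- wheel (a joint): turntable angle, rad, growing counter-clockwise from above. The pin locks it (play about +-0.016) at the five holes: 0 (start; blue post in the bay), 0.785 (yellow post in the bay), 1.571 (red post in the bay), 2.356 (white post in the bay), 3.142 (last hole: all posts under the canopy). It turns freely with slight friction (0.08 N m) when the pin is drawn; stops at -0.06 and 3.20
- index_pin (a joint): lift of the spring index pin, m: 0 fully home in a hole, 0.018 fully drawn; at 0.014 and above its tip clears the plate, and if let go between holes it rides on the plate at 0.014. Spring pull 4 N home, 8 N fully drawn. The pin sits on an arm of the turntable and goes round with it
- pin_knob (a point): middle of the pin's upright round black knob (32 mm in diameter, 40 mm high; on its top an orange flange 40 mm in diameter, 8 mm thick), 155 mm from the axis, 88 mm above the table with the pin home. Flange underside 18 mm above this point; knob's lower end 22 mm below it, 6 mm above the 28 mm wide steel bushing. Rises with the pin
- post_blue (a point): foot of the blue upright post (28 mm in diameter, domed top 59 mm above the turntable face) on the turntable face, 90 mm from the axis; turns with the turntable
- post_yellow (a point): foot of the yellow upright post (28 mm in diameter, domed top 59 mm above the turntable face) on the turntable face, 90 mm from the axis; turns with the turntable
- post_red (a point): foot of the red upright post (28 mm in diameter, domed top 59 mm above the turntable face) on the turntable face, 90 mm from the axis; turns with the turntable
- post_white (a point): foot of the white upright post (28 mm in diameter, domed top 59 mm above the turntable face) on the turntable face, 90 mm from the axis; turns with the turntable
- sleeve_blue: blue rigid plastic probe guard sleeve: upright open tube, outside 58 mm, bore 36 mm, 60 mm high, about 90 g, origin at the centre of its lower end, z along the tube. Stands on the mat; may be absent
- sleeve_yellow: yellow rigid plastic probe guard sleeve: upright open tube, outside 58 mm, bore 36 mm, 60 mm high, about 90 g, origin at the centre of its lower end, z along the tube. Stands on the mat; may be absent
- sleeve_red: red rigid plastic probe guard sleeve: upright open tube, outside 58 mm, bore 36 mm, 60 mm high, about 90 g, origin at the centre of its lower end, z along the tube. Stands on the mat; may be absent
- sleeve_white: white rigid plastic probe guard sleeve: upright open tube, outside 58 mm, bore 36 mm, 60 mm high, about 90 g, origin at the centre of its lower end, z along the tube. Stands on the mat; may be absent
- mat: black rubber mat 270 x 250 x 4 mm, fixed; origin under its centre
- dial (a joint): timer dial, rad, growing clockwise from above; 0.12 rad a minute: 0 at the first mark, green five-minute mark 0.60, red ten-minute mark 1.20, stop at 1.60. It stays where it is left (friction 0.04 N m)
- dial_grip (a point): on the axis of the timer's dial, 56 mm above the table, 10 mm below the top of its bar grip (54 mm long, 14 mm thick, 30 mm high, on a 58 mm disc whose top is 36 mm above the table); its x axis runs along the bar towards the orange pointer. The white timer case is 100 mm across and fixed
- amber_bottle: amber bottle, 68 mm wide, 170 mm high, bystander; origin under its centre
- gel_bottle: white gel bottle, 60 mm wide, 160 mm high, bystander; origin under its centre
- glove_box: cardboard glove box 110 x 210 x 70 mm, bystander; origin under its centre

How it is judged:
By the outcome, as a careful person would: the job done as asked, in the order asked, and still so for the second after the job is handed in, with the robot touching nothing.
Of sleeve_blue, sleeve_yellow, sleeve_red, sleeve_white only 2 to 4 are there at a start; the rules pass over those that are not, and their reading is None.
At some moment in a run one of sleeve_blue, sleeve_yellow, sleeve_red, sleeve_white may be knocked a few centimetres aside while the robot is not near it.
Once in a run the grip may slacken for a moment while it holds something.
It also fails if it takes over 208 s, if anything falls off the work surface, if the arm or the gripper's body presses on something with over 40 N, if the wrist force passes 120 N, or if a joint passes its speed limit or range.

### The arm

A 7-joint arm with a two-finger parallel gripper is mounted at the origin on the work surface. World frame = base frame: x ahead of the robot, y to its left, z up, the work surface at z = 0. Lengths are in m, angles in rad, forces in N, time in s.
With the tool pointing down it reaches from about 0.425 to 0.875 m from the base axis. Payload 4.7 kg.
Tool frame: the origin (TCP) lies at the very end of the fingers, on their centre line; the grasp point (between the pads) lies arm.pinch_z behind it (arm.pinch_z is the distance from the TCP to the grasp point, in m); z points along the fingers, y is the direction in which the jaws open and shut (so a half turn about z gives the same grasp; the last joint's range is limited). The gripper opens to 85 mm and grips with 20 to 120 N. Pads are 22 mm wide; open, the fingers measure 114 mm over their backs; the gripper's body (76 mm by 85 mm) begins 54 mm behind the grasp point. The pads swing forward as they close: fully open they stand 13 mm farther back than shut.
Start: joints at [-1.22, 0.321, -0.07, 1.45, 0.023, 1.371, -0.057], TCP at [0.215, 0.613, 0.231] pointing down, gripper open.
Joint ranges: [-2.86, 2.86], [-0.3, 2.09], [-1.38, 1.24], [0.06, 2.45], [-1.56, 4.7], [0.09, 2.05], [-2.69, 2.69]. Speed limits (rad/s): [2.57, 2.57, 3.14, 3.14, 3.14, 3.14, 3.14].

### API

Orientations are given as a unit quaternion [x, y, z, w].
In Python, from cell import observe, eyes, workorder, models, arm gives the robot as it stands. The module is installed in compiled form; this text tells all that it offers.
- The arm moves only by the tool arm_command, never from a script. Its argument "steps" is text: rows parted by semicolons, each of 5 numbers parted by spaces: the shift along the tool's x, y, z in mm, then the turn about the tool's z in rad, then the opening in per cent of the stroke, from 0 (shut) to 100 (fully open). A call has 1 to 8 rows; each row shifts and turns the commanded pose from where the row before left it, along the tool's axes as they then stand; what a row does not reach is not made up. A row lasts 1/8 s, in which the tool goes at most 62.5 mm and 10.7 degrees, less where a joint would pass 70% of its speed; a pose out of reach is approached as far as the arm can. A call is refused whole if a number of a shift passes 62.5 or a number of a turn 0.188, either way. A call with a gripper value outside its range is refused whole. The fingers move at their own pace and stop on an object; the grip force is fixed at half the most. Time passes only in rows, so rows that do not move let the fingers close. It gives the time, the measured TCP pose, the force and the opening at its end, in the units of the state.
- observe(): the state, without advancing time (a new reading comes with each control period).
- eyes.camera(name): name is "scene" or "top" or "wrist"; returns the picture (480x640x3 uint8, red, green, blue); there is no depth.
- eyes.camera_params(name): a dict with "intrinsics" (3x3 intrinsics, pixels), "world_from_camera" (4x4, takes a point from camera to world coordinates). Camera axes: x right, y up, looking along -z (the intrinsics and any distortion apply to the point x, -y, -z); pixel columns grow to the right and rows downward; lengths in m; the calibration is good to about 2 mm. The wrist camera is an equidistant fisheye: a pixel r from the principal point sees the ray r / f radians off the axis. A picture is of the moment at which its call begins: read the wrist's pose just before it. camera_params takes no time and is no camera call; for the wrist camera it gives the pose at the moment of the call.
- workorder.finish_job(): hands the job in, once; it reports no verdict.
Trained networks look in the newest picture that a camera, given by its name, has taken for a name from the list of things; names that differ only in an ending like _2 or _b are one class to them, and where a whole thing is asked for, a point or a joint stands for the part that bears it (a point fixed in the world has none). Each returns a list of dicts, best first, with "p" (0 to 1); they miss things now and then, are a little off and sometimes report something else, mostly with a low value. They report only what shows in the picture. A call takes as long as a camera call.
- models.find_in(thing, camera): "box" ([left, top, right, bottom] in pixels, round what is visible of it).
- models.masks_of(thing, camera): "region" (480x640 bool, what is visible of it) and "box" ([left, top, right, bottom] in pixels, round what is visible of it).
- models.landmark_of(thing, camera): "location" ([column, row] in pixels: a listed point, or the origin of a listed thing).
The state is a dict: "t": time; "joints": joint angles; "qd": joint speeds; "joint_torque": joint torques, N m; "position": TCP position; "eef_rot": TCP orientation; "contact_force": force on the tool from outside, world axes, zero at the start; "ft_torque": the same for the moment, N m; "finger_gap": finger opening in m.
Only numpy, scipy, OpenCV 4.12 (cv2) and the standard library are available. Lean on these libraries where they do the work, as an engineer would, in place of code of your own. Each camera call takes 0.05 s, during which the arm holds its last target.

## Working session

There is one attempt and no reset: what is moved stays moved. The work goes in short steps, Python scripts to look and compute and a tool call to move; the robot and the scene stay as the last step left them, time stands still between calls to the robot, and variables do not carry over. Pictures are saved under pics/ and viewed, and the job is handed in when it is done.

Besides the shell and the picture viewer there is one more tool, called after "Emit:" by a JSON object that holds its "api" and its "payload". arm_command: Moves the arm, as the interface text tells. Its arguments: {"type":"object","properties":{"steps":{"type":"string"}},"required":["steps"]}

```bash
ls; mkdir -p pics
python3 - <<'E'
from cell import observe, eyes, workorder, models, arm
import cv2, numpy as np
print(observe()); print(arm, [a for a in dir(arm) if a[0]!='_'], arm.pinch_z)
for c in ['scene','top','wrist']:
    im=eyes.camera(c); cv2.imwrite(f'pics/{c}0.png',im[:,:,::-1])
    p=eyes.camera_params(c); print(c,p)
E
```

```text
pics
{'t': 0.0, 'joints': array([-1.21987437,  0.32182734, -0.07005077,  1.45167327,  0.02263077,
        1.37078943, -0.05689814]), 'qd': array([-2.23840535e-06,  9.48970224e-04, -5.19197956e-04, -1.18394101e-03,
       -7.57568480e-05, -1.05308479e-03, -4.80709951e-04]), 'joint_torque': array([ 6.67184158e-04, -4.93580317e+01, -3.81952152e-01, -3.14329505e+01,
        1.28442346e-02,  1.12915962e-02, -1.81386537e-05]), 'position': array([0.21471823, 0.61294597, 0.23022129]), 'eef_rot': array([ 1.67612834e-01,  9.85852436e-01, -9.51293893e-04, -9.13643035e-05]), 'contact_force': array([-1.0971366 , -0.12569865, -0.12650918]), 'ft_torque': array([ 0.05344377, -0.00941768,  0.03826689]), 'finger_gap': 0.08506954472225677}
<Robot object at 0x7f85a71cba10> ['PlanningError', 'pinch_z'] 0.0187
scene {'intrinsics': array([[548.33284879,   0.        , 321.85595429],
       [  0.        , 548.33284879, 233.03507766],
       [  0.        ,   0.        ,   1.        ]]), 'world_from_camera': array([[-0.59022486, -0.69667864,  0.40776647,  1.16709373],
       [ 0.80718277, -0.51530777,  0.
[... 331 characters left out ...]
om_camera': array([[ 0.01676833,  0.98698978, -0.15990622,  0.42494867],
       [-0.99980773,  0.0181776 ,  0.00735432,  0.06608826],
       [ 0.01016535,  0.15975215,  0.98710482,  1.12637369],
       [ 0.        ,  0.        ,  0.        ,  1.        ]])}
wrist {'intrinsics': array([[371.64829954,   0.        , 316.25737586],
       [  0.        , 371.64829954, 248.64800253],
       [  0.        ,   0.        ,   1.        ]]), 'world_from_camera': array([[ 0.33131071, -0.91064697, -0.24689129,  0.15367325],
       [ 0.94351915,  0.31915693,  0.08894079,  0.6360794 ],
       [-0.00219659, -0.26241369,  0.96495297,  0.37256349],
       [ 0.        ,  0.        ,  0.        ,  1.        ]])}
```

View pics/scene0.png

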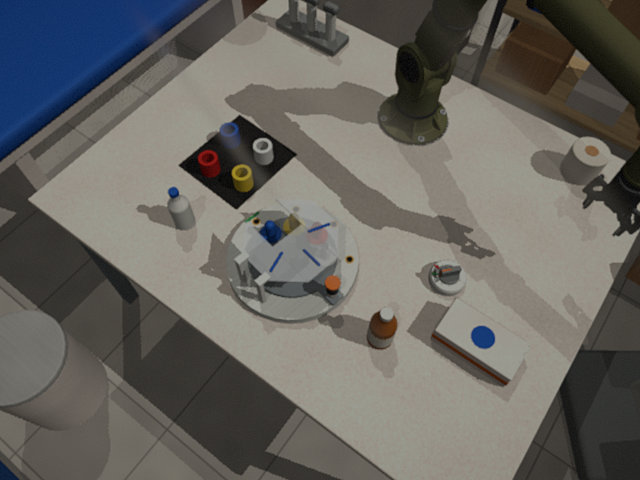

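View pics/top0.png

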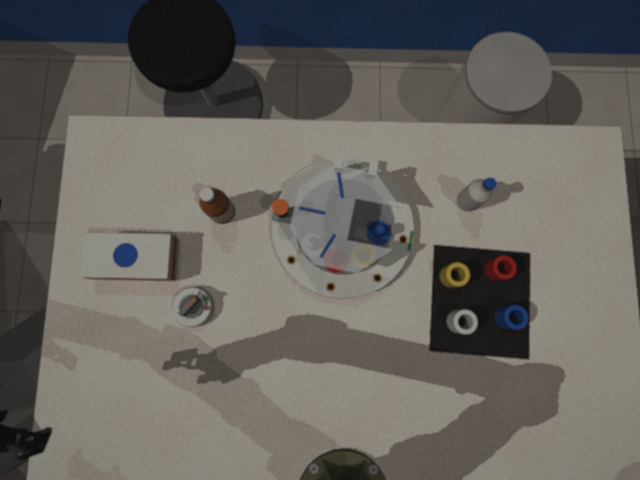

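View pics/wrist0.png

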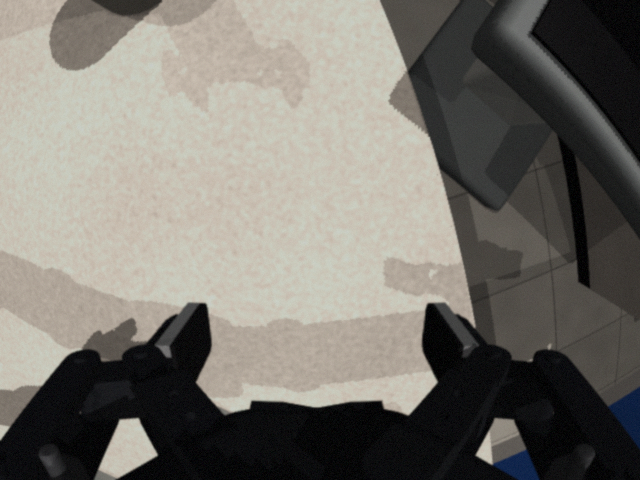

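Both views show all four sleeves standing on the mat, in the top picture: yellow (455,275), red (500,268), white (462,322), blue (512,318). The sanitiser is at (342,229) with its knob at (280,208) and its bay on the right (−y) side, and the timer is at (193,306).

```bash
cat > h.py <<'E'
from cell import observe, eyes, workorder, models, arm
import cv2, numpy as np
from scipy.spatial.transform import Rotation as R
def ray(cam,px,P=None):
    P=P or eyes.camera_params(cam); K=P['intrinsics']; T=P['world_from_camera']
    u=(px[0]-K[0,2])/K[0,0]; v=(px[1]-K[1,2])/K[1,1]
    if cam=='wrist':
        r=np.hypot(u,v); s=np.sin(r)/r if r>1e-9 else 1.
        d=np.array([u*s,-v*s,-np.cos(r)])
    else: d=np.array([u,-v,-1.])
    d=T[:3,:3]@d; return T[:3,3],d/np.linalg.norm(d)
def atz(cam,px,z,P=None):
    o,d=ray(cam,px,P); return o+d*(z-o[2])/d[2]
def proj(cam,pt,P=None):
    P=P or eyes.camera_params(cam); K=P['intrinsics']; T=P['world_from_camera']
    c=T[:3,:3].T@(np.asarray(pt)-T[:3,3]); x,y,z=c[0],-c[1],-c[2]
    if cam=='wrist':
        rr=np.hypot(x,y); th=np.arctan2(rr,z); k=th/rr if rr>1e-9 else 1/z
        return np.array([K[0,2]+K[0,0]*x*k,K[1,2]+K[1,1]*y*k])
    return np.array([K[0,2]+K[0,0]*x/z,K[1,2]+K[1,1]*y/z])
def shot(c,name):
    P=eyes.camera_params(c); im=eyes.camera(c); cv2.imwrite(f'pics/{name}.png',im[:,:,::-1]); return im,P
def st():
    s=observe(); q=R.from_quat(s['eef_rot']); m=q.as_matrix()
    print('t %.2f pos'%s['t'],s['position'].round(4),'xdir',m[:,0].round(3),'ydir',m[:,1].round(3),'z',m[:,2].round(3),'F',s['contact_force'].round(1),'gap %.4f'%s['finger_gap'],'j',s['joints'].round(2)); return s
def togo(target,yaw=None):
    """tool-frame shift (mm) from measured pose to world target TCP"""
    s=observe(); m=R.from_quat(s['eef_rot']).as_matrix()
    d=m.T@(np.asarray(target)-s['position'])*1000
    print('shift mm',d.round(1)); 
    if yaw is not None: # desired world angle of the tool's y axis (mod pi)
        cur=np.arctan2(m[1,1],m[0,1]); dy=(yaw-cur+np.pi/2)%np.pi-np.pi/2
        print('cur y yaw %.3f; world dyaw %.3f -> tool turn %.3f'%(cur,dy,-dy))
    return d
E
python3 - <<'E'
from h import *
Z={'sanitiser':0,'canopy':.134,'axis':.045,'bay':.045,'pin_knob':.088,'post_blue':.045,'post_yellow':.045,'post_red':.045,'post_white':.045,'sleeve_blue':.004,'sleeve_yellow':.004,'sleeve_red':.004,'sleeve_white':.004,'mat':0,'dial_grip':.056,'amber_bottle':0,'gel_bottle':0,'glove_box':0}
for c in ['top','scene']:
    shot(c,c+'_a'); print(c)
    for n,z in Z.items():
        for r in models.landmark_of(n,c)[:2]:
            print('  ',n,round(r['p'],2),np.round(r['location'],1),atz(c,r['location'],z).round(4))
print(observe()['t'])
E
```

```text
top
   sanitiser 0.85 [341.9 228.2] [0.6503 0.0073 0.    ]
   sanitiser 0.18 [220.5 213. ] [0.6847 0.3243 0.    ]
   canopy 0.71 [342.3 213.2] [0.6587 0.0137 0.134 ]
   canopy 0.23 [458.2 323.2] [ 0.4135 -0.246   0.134 ]
   axis 0.7 [347.9 225. ] [ 0.6497 -0.0053  0.045 ]
   bay 0.85 [377.5 235.9] [ 0.6234 -0.0793  0.045 ]
   pin_knob 0.52 [280.1 211.8] [0.6701 0.1611 0.088 ]
   post_blue 0.78 [377.6 233.9] [ 0.6285 -0.0796  0.045 ]
   post_yellow 0.97 [364.5 256.6] [ 0.5708 -0.0469  0.045 ]
   post_red 0.81 [334.5 259.1] [0.5632 0.0271 0.045 ]
   post_red 0.64 [363.4 257.1] [ 0.5695 -0.0442  0.045 ]
   post_white 0.76 [311.1 238.7] [0.6133 0.0859 0.045 ]
   sleeve_blue 0.92 [504.7 315. ] [ 0.4343 -0.4051  0.004 ]
   sleeve_yellow 0.65 [447.2 278.1] [ 0.5249 -0.2624  0.004 ]
   sleeve_red 0.75 [492.2 270.7] [ 0.5459 -0.3785  0.004 ]
   sleeve_red 0.65 [501.8 317.6] [ 0.4277 -0.3974  0.004 ]
   sleeve_white 0.92 [461.1 323.4] [ 0.4116 -0.2942  0.004 ]
   mat 0.86 [480.5 297.9] [ 0.4763 -0.3471  0.    ]
   mat 0.59 [501.8 316.2] [ 0.4312 -0.3992  0.    ]
   dial_grip 0.91 [186.6 304.1]
[... 1034 characters left out ...]

   sleeve_yellow 0.72 [291.3 237.8] [ 0.5929 -0.041   0.004 ]
   sleeve_yellow 0.63 [241.9 186.2] [ 0.5405 -0.2688  0.004 ]
   sleeve_red 0.89 [213.5 169.5] [ 0.5448 -0.3784  0.004 ]
   sleeve_red 0.31 [265.7 156.4] [ 0.4109 -0.2824  0.004 ]
   sleeve_white 0.79 [264.2 159.8] [ 0.4239 -0.2777  0.004 ]
   mat 0.76 [238.3 160.4] [ 0.4713 -0.3428  0.    ]
   mat 0.45 [274.7 232.7] [ 0.6062 -0.0909  0.    ]
   dial_grip 0.58 [447.2 274.5] [0.4585 0.3771 0.056 ]
   amber_bottle 0.67 [381.  334.4] [0.6804 0.3203 0.    ]
   gel_bottle 0.78 [181.3 223.4] [ 0.7421 -0.3267 -0.    ]
   glove_box 0.59 [471.8 345.6] [ 0.5671  0.5246 -0.    ]
   glove_box 0.41 [269.3 233.8] [ 0.6182 -0.1011  0.    ]
2.05
```

Run:
```python
import cv2
im=cv2.imread('pics/top_a.png')
cv2.imwrite('pics/z1.png',cv2.resize(im[150:310,260:430],None,fx=4,fy=3.75*4/3.75,interpolation=cv2.INTER_CUBIC)[:600])
cv2.imwrite('pics/z2.png',cv2.resize(im[240:360,425:535],None,fx=5,fy=5,interpolation=cv2.INTER_CUBIC))
```

```text
(no output)
```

View pics/z1.png

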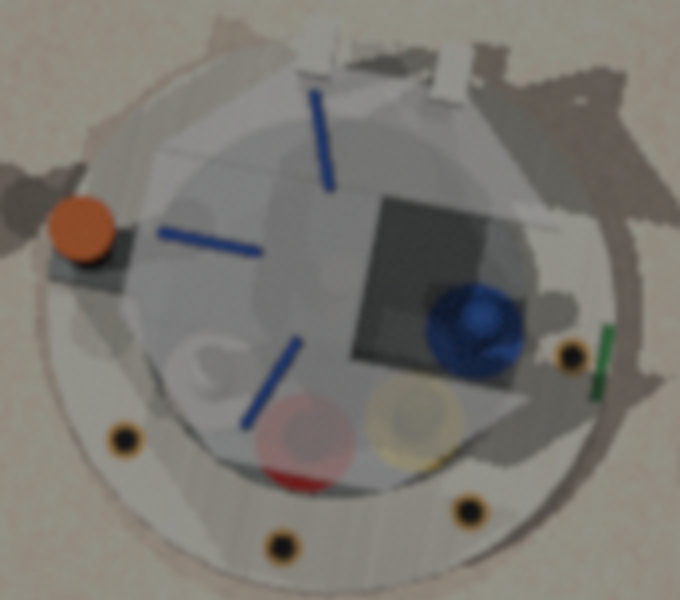

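View pics/z2.png

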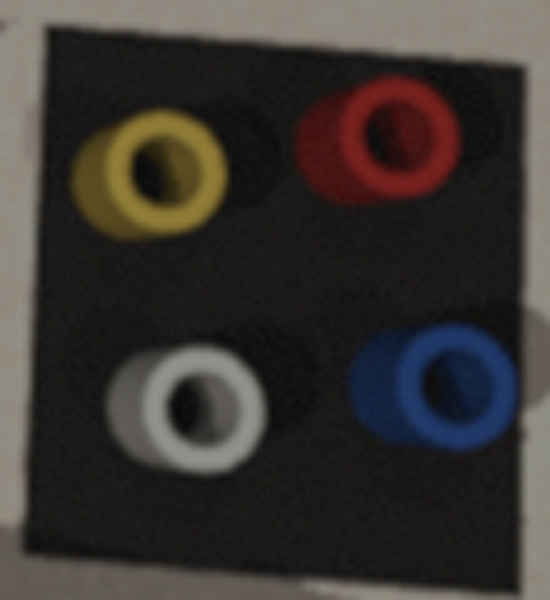

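Run:
```python
from h import *
from scipy.optimize import least_squares
H=[(403.0,239.2),(377.4,277.9),(330.6,286.7),(291.1,259.9)]
W=np.array([atz('top',p,.030)[:2] for p in H])
a=np.deg2rad([270,225,180,135])
f=lambda v:(W-(v[:2]+.155*np.c_[np.cos(a+v[2]),np.sin(a+v[2])])).ravel()
r=least_squares(f,[.65,0,0]); print('top',r.x.round(4),r.fun.round(4)*1000)
print('knob flange', atz('top',(260+82/4-.4,150+229/4-.4),.114))
v=r.x; print('bay',v[:2]+.09*np.array([np.sin(v[2]),-np.cos(v[2])]),'knob pred',v[:2]+.155*np.array([-np.sin(v[2]),np.cos(v[2])]))
for n,p in dict(yellow=(166,173),red=(399,138),white=(204,409),blue=(458,387)).items():
    print(n,atz('top',(425+p[0]/5-.4,240+p[1]/5-.4),.064).round(4))
im=cv2.imread('pics/scene_a.png')
cv2.imwrite('pics/z3.png',cv2.resize(im[105:215,170:310],None,fx=5,fy=5,interpolation=cv2.INTER_CUBIC))
cv2.imwrite('pics/z4.png',cv2.resize(im[195:325,220:365],None,fx=4.5,fy=4.5,interpolation=cv2.INTER_CUBIC))
```

```text
top [ 0.6482  0.0065 -0.1893] [-0.1  0.   0.  -0.2  0.1 -0.2 -0.   0.3]
knob flange [0.67592508 0.1591478  0.114     ]
bay [ 0.63127676 -0.08192868] knob pred [0.67738355 0.15869378]
yellow [ 0.5294 -0.2708  0.064 ]
red [ 0.5485 -0.3848  0.064 ]
white [ 0.4172 -0.2853  0.064 ]
blue [ 0.4296 -0.4072  0.064 ]
```

View pics/z3.png

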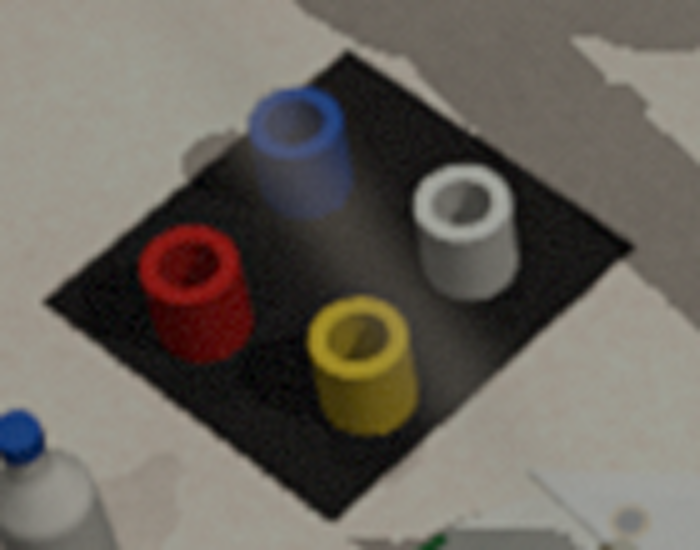

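View pics/z4.png

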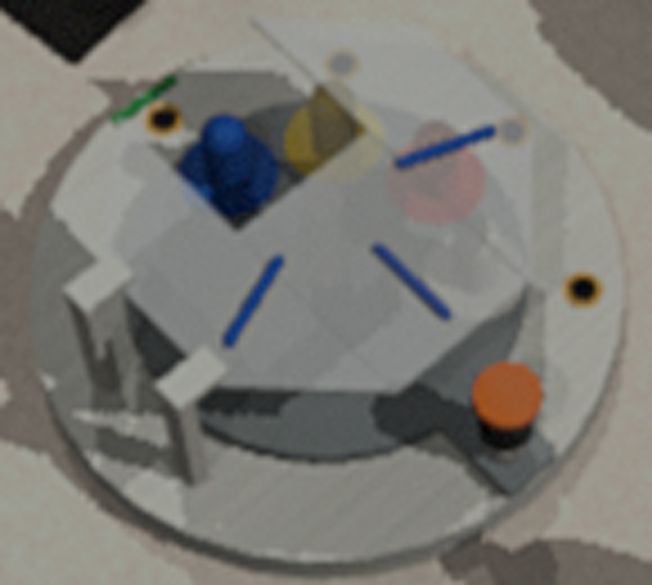

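Run:
```python
from h import *
from scipy.optimize import least_squares
H=[(165,119),(342,62),(512,131),(583,289)]
W=np.array([atz('scene',(220+p[0]/4.5-.4,195+p[1]/4.5-.4),.030)[:2] for p in H])
a=np.deg2rad([270,225,180,135])
f=lambda v:(W-(v[:2]+.155*np.c_[np.cos(a+v[2]),np.sin(a+v[2])])).ravel()
r=least_squares(f,[.65,0,0]); print('scene',r.x.round(4),r.fun.round(4)*1000)
print('knob', atz('scene',(220+507/4.5-.4,195+395/4.5-.4),.114))
for n,p in dict(yellow=(359,336),red=(192,265),white=(464,202),blue=(297,123)).items():
    print(n,atz('scene',(170+p[0]/5-.4,105+p[1]/5-.4),.064).round(4))
im=cv2.imread('pics/top_a.png')
cv2.imwrite('pics/z5.png',cv2.resize(im[275:340,160:230],None,fx=8,fy=8,interpolation=cv2.INTER_CUBIC))
```

```text
scene [ 0.6489  0.0072 -0.1898] [ 0.2  0.7 -0.7 -1.   0.3 -0.1  0.3  0.4]
knob [0.67973664 0.16082917 0.114     ]
yellow [ 0.5302 -0.2703  0.064 ]
red [ 0.5494 -0.383   0.064 ]
white [ 0.4169 -0.2841  0.064 ]
blue [ 0.4301 -0.4049  0.064 ]
```

View pics/z5.png

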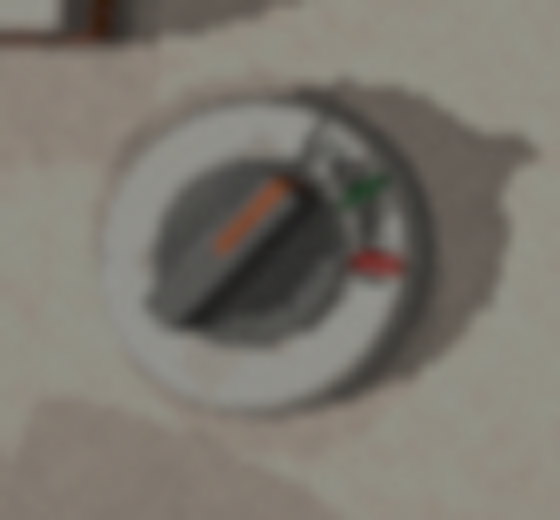

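The two cameras agree within 2 mm on everything. The sanitiser is at (0.6486, 0.0069) with a yaw of −0.19. First I turn the jaws onto the sanitiser's y direction and travel towards the mat.

Emit:
{"api": "arm_command", "payload": {"steps": "0 0 0 -0.147 100; -40 -46 0 0 100; -40 -46 0 0 100; -40 -46 0 0 100; -40 -46 0 0 100; -40 -46 0 0 100; -40 -46 0 0 100; -40 -46 0 0 100"}}

```text
t: 3.05
position: [0.4299, 0.2427, 0.2318]
eef_rot: [0.095, 0.996, 0.001, 0.0]
contact_force: [0.3, 1.3, 0.1]
finger_gap: 0.0854
```

```bash
cat >> h.py <<'E'
C=np.array([.6486,.0069]); PSI=-.1895
def S(p): d=np.asarray(p)[:2]-C; c,s=np.cos(PSI),np.sin(PSI); return np.array([c*d[0]+s*d[1],-s*d[0]+c*d[1]])*1000
def Wd(p): c,s=np.cos(PSI),np.sin(PSI); p=np.asarray(p)/1000; return C+np.array([c*p[0]-s*p[1],s*p[0]+c*p[1]])
E
python3 - <<'E'
from h import *
s=st(); print(S(s['position'])); togo((.43,-.4055,.13),np.pi/2+PSI)
E
```

```text
t 3.05 pos [0.4299 0.2427 0.2318] xdir [-0.982  0.189 -0.001] ydir [0.189 0.982 0.001] z [ 0.001  0.001 -1.   ] F [0.3 1.3 0.1] gap 0.0854 j [-0.77 -0.02  0.21  1.84  0.    1.32  0.81]
[-259.16723933  190.35269168]
shift mm [-122.2 -636.6  101.2]
cur y yaw 1.381; world dyaw 0.000 -> tool turn -0.000
```

Emit:
{"api": "arm_command", "payload": {"steps": "-20 -59 0 0 100; -20 -59 0 0 100; -20 -59 0 0 100; -20 -59 0 0 100; -10 -61 0 0 100; -10 -61 0 0 100; -10 -61 0 0 100; -6 -61 0 0 100"}}

```text
t: 4.05
position: [0.4523, -0.2507, 0.2318]
eef_rot: [0.094, 0.996, 0.0, 0.001]
contact_force: [1.5, -0.1, 0.1]
finger_gap: 0.0854
```

Run:
```python
from h import *
s=st(); togo((.43,-.4055,.13),np.pi/2+PSI); shot('wrist','w1')
```

```text
t 4.05 pos [ 0.4523 -0.2507  0.2318] xdir [-0.982  0.188 -0.002] ydir [0.188 0.982 0.001] z [ 0.002  0.    -1.   ] F [ 1.5 -0.1  0.1] gap 0.0854 j [-0.32  0.02  0.79  1.8  -0.02  1.32  1.86]
shift mm [  -7.  -156.3  101.7]
cur y yaw 1.382; world dyaw -0.000 -> tool turn 0.000
```

View pics/w1.png

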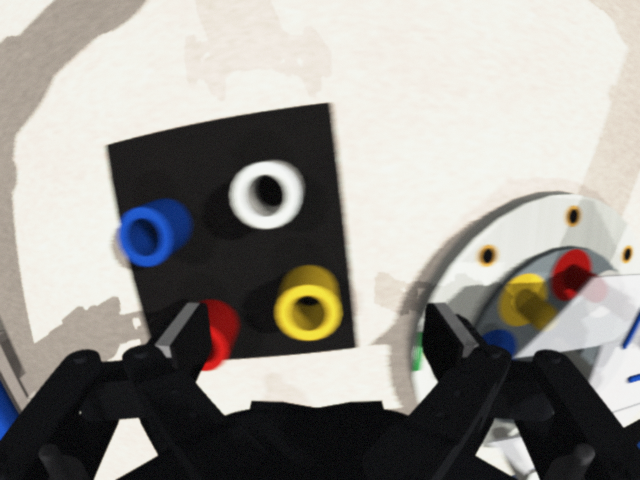

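The wrist picture shows the four sleeves still in place: white rim (268,192), blue rim (146,237), yellow (309,312). I'll check the wrist-camera positions against the others.

Run:
```python
from h import *
for n,p in dict(white=(268,192),blue=(146,237),yellow=(309,312)).items(): print(n,atz('wrist',p,.064).round(4))
for p in [(488,255),(573,215),(627,254)]: w=atz('wrist',p,.030); print(w.round(4),S(w).round(1))
s=st(); togo((.43,-.4055,.13),np.pi/2+PSI)
```

```text
white [ 0.4122 -0.2947  0.064 ]
blue [ 0.4265 -0.4172  0.064 ]
yellow [ 0.5265 -0.2832  0.064 ]
[ 0.5197 -0.0936  0.03  ] [-107.6 -122.9]
[0.4963 0.0212 0.03  ] [-152.3  -14.6]
[0.5626 0.1181 0.03  ] [-105.4   93. ]
t 4.10 pos [ 0.4493 -0.2605  0.2324] xdir [-0.98   0.199 -0.003] ydir [ 0.199  0.98  -0.006] z [ 0.001 -0.007 -1.   ] F [-2.8 -5.4  1.7] gap 0.0854 j [-0.31  0.03  0.8   1.8  -0.01  1.32  1.87]
shift mm [  -9.6 -145.3  103.4]
cur y yaw 1.371; world dyaw 0.011 -> tool turn -0.011
```

Emit:
{"api": "arm_command", "payload": {"steps": "-3 -48 20 0 100; -3 -48 20 0 100; -3 -45 20 0 100; 0 0 0 0 100; 0 0 0 0 100"}}

```text
t: 4.72
position: [0.435, -0.3883, 0.1713]
eef_rot: [0.095, 0.996, 0.0, -0.0]
contact_force: [0.0, 0.5, 0.6]
finger_gap: 0.0856
```

Run:
```python
from h import *
s=st(); togo((.43,-.4055,.030),np.pi/2+PSI); im,P=shot('wrist','w2'); st()
```

```text
t 4.72 pos [ 0.435  -0.3883  0.1713] xdir [-0.982  0.188  0.   ] ydir [0.188 0.982 0.001] z [-0.     0.001 -1.   ] F [0.  0.5 0.6] gap 0.0856 j [-0.07  0.29  0.9   1.73 -0.24  1.24  2.27]
shift mm [  1.7 -18.  141.3]
cur y yaw 1.381; world dyaw 0.000 -> tool turn -0.000
t 4.78 pos [ 0.4356 -0.3878  0.1717] xdir [-0.982  0.187 -0.001] ydir [0.187 0.982 0.001] z [ 0.001  0.001 -1.   ] F [ 0.4  0.5 -0.1] gap 0.0853 j [-0.07  0.29  0.89  1.73 -0.24  1.24  2.27]
```

View pics/w2.png

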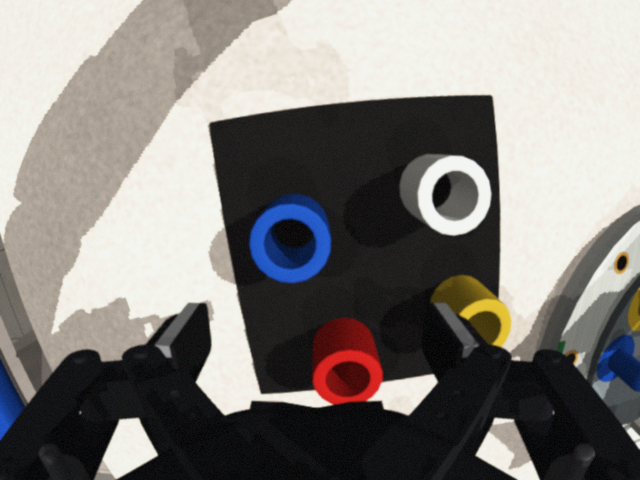

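At rest, the wrist picture has the blue rim at (290,243), white at (453,195) and red at (347,376).

Run:
```python
from h import *
for n,p in dict(white=(453,195),blue=(290,243),red=(347,376),hole=(622,262)).items():
  w=atz('wrist',p,.030 if n=='hole' else .064); print(n,w.round(4),S(w).round(1))
```

```text
white [ 0.4183 -0.2852  0.064 ] [-171.2 -330.2]
blue [ 0.4313 -0.4045  0.064 ] [-135.9 -445. ]
red [ 0.5478 -0.383   0.064 ] [ -25.6 -401.9]
hole [ 0.5225 -0.0763  0.03  ] [-108.2 -105.5]
```

Emit:
{"api": "arm_command", "payload": {"steps": "1.7 -18 0 0 100; 0 0 45 0 100; 0 0 50 0 100; 0 0 36 0 100; 0 0 10 0 100; 0 0 0 0 100"}}

```text
t: 5.52
position: [0.4307, -0.4057, 0.0311]
eef_rot: [0.094, 0.996, 0.0, 0.001]
contact_force: [0.5, -0.7, 1.1]
finger_gap: 0.0855
```

Run:
```python
from h import *
s=st(); togo((.4303,-.4053,.030),np.pi/2+PSI); im,P=shot('wrist','w3')
```

```text
t 5.53 pos [ 0.4307 -0.4057  0.0311] xdir [-0.982  0.187 -0.001] ydir [0.187 0.982 0.   ] z [ 0.001  0.    -1.   ] F [ 0.5 -0.7  1.1] gap 0.0855 j [ 0.06  0.48  0.81  1.83 -0.41  1.    2.42]
shift mm [0.4 0.3 1.1]
cur y yaw 1.383; world dyaw -0.001 -> tool turn 0.001
```

View pics/w3.png

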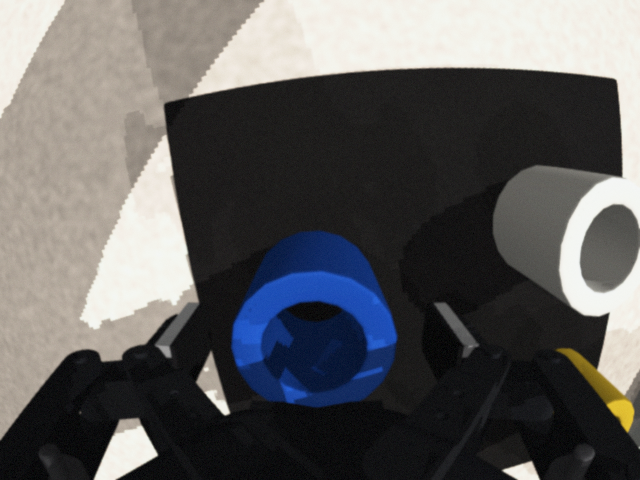

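The blue sleeve stands between the pads, so I close on it.

Emit:
{"api": "arm_command", "payload": {"steps": "0 0 0 0 0; 0 0 0 0 0; 0 0 0 0 0; 0 0 0 0 0"}}

```text
t: 6.08
position: [0.4308, -0.4072, 0.0323]
eef_rot: [0.095, 0.995, -0.0, 0.002]
contact_force: [-0.7, 0.9, 7.0]
finger_gap: 0.0563
```

Emit:
{"api": "arm_command", "payload": {"steps": "0 0 -50 0 0; 0 0 -50 0 0; 0 0 -50 0 0; 0 0 0 0 0"}}

```text
t: 6.58
position: [0.4314, -0.4087, 0.1852]
eef_rot: [0.095, 0.995, -0.002, 0.004]
contact_force: [0.9, -0.3, -0.4]
finger_gap: 0.0564
```

Run:
```python
from h import *
s=st(); im,P=shot('wrist','w4'); print(S(s['position']).round(1))
```

```text
t 6.58 pos [ 0.4314 -0.4087  0.1852] xdir [-0.982  0.189 -0.009] ydir [ 0.189  0.982 -0.003] z [ 0.008 -0.005 -1.   ] F [ 0.9 -0.3 -0.4] gap 0.0564 j [-0.04  0.3   0.91  1.69 -0.25  1.26  2.3 ]
[-135.  -449.1]
```

View pics/w4.png

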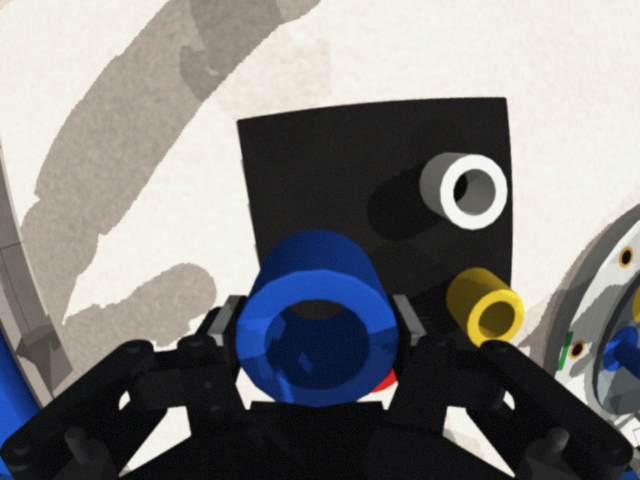

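Blue is held (gap 56 mm). Now to a point above the bay.

Emit:
{"api": "arm_command", "payload": {"steps": "-19.3 51.3 0 0 0; -19.3 51.3 0 0 0; -19.3 51.3 0 0 0; -19.3 51.3 0 0 0; -19.3 51.3 0 0 0; -19.3 51.3 0 0 0; -19.3 51.3 0 0 0; 0 0 0 0 0"}}

```text
t: 7.62
position: [0.6312, -0.0717, 0.1775]
eef_rot: [0.09, 0.996, 0.001, -0.002]
contact_force: [0.0, -0.4, -1.2]
finger_gap: 0.0563
```

Emit:
{"api": "arm_command", "payload": {"steps": "0 0 0 0 0; 0 0 0 0 0"}}

```text
t: 7.88
position: [0.629, -0.0812, 0.1798]
eef_rot: [0.096, 0.995, -0.0, -0.001]
contact_force: [-0.5, -0.4, -0.6]
finger_gap: 0.0566
```

Run:
```python
from h import *
s=st(); im,P=shot('wrist','w5'); print(S(s['position']).round(1)); togo((*Wd((0,-90)),.15),np.pi/2+PSI)
print(proj('wrist',(*Wd((0,-90)),.104)),proj('wrist',(*Wd((0,-90)),.045)))
shot('top','t5')
```

```text
t 7.88 pos [ 0.629  -0.0812  0.1798] xdir [-0.981  0.192  0.001] ydir [ 0.192  0.981 -0.001] z [-0.001 -0.    -1.   ] F [-0.5 -0.4 -0.6] gap 0.0566 j [-0.5   0.38  0.75  1.58 -0.27  1.28  1.67]
[ -2.7 -90.2]
shift mm [-2.6  0.1 30.1]
cur y yaw 1.378; world dyaw 0.003 -> tool turn -0.003
[314.88591635 261.67303377] [315.24222514 238.95827273]
```

View pics/w5.png

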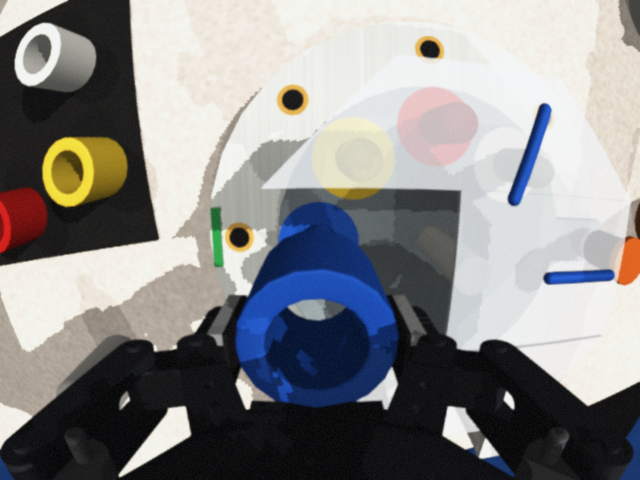

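View pics/t5.png

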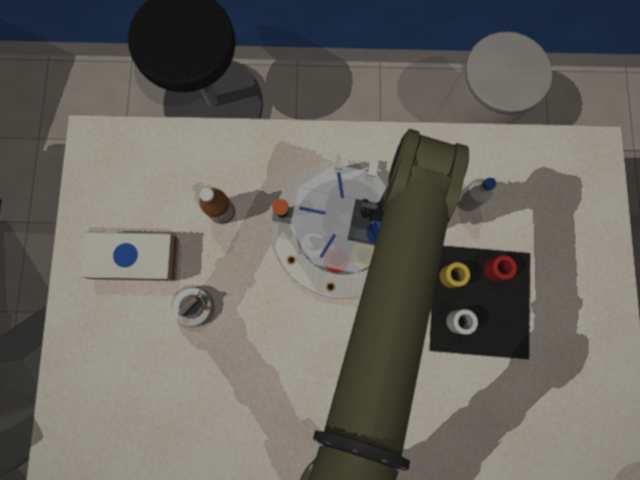

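Emit:
{"api": "arm_command", "payload": {"steps": "-3 0 0 0 0; 0 0 20 0 0; 0 0 20 0 0; 0 0 10 0 0; 0 0 10 0 0; 0 0 0 0 0"}}

```text
t: 8.72
position: [0.6325, -0.0796, 0.1194]
eef_rot: [0.095, 0.996, -0.0, -0.001]
contact_force: [0.4, 0.4, -0.9]
finger_gap: 0.0562
```

Run:
```python
from h import *
s=st(); im,P=shot('wrist','w6'); print(S(s['position']).round(1)); togo((*Wd((0,-90)),.0733),np.pi/2+PSI)
```

```text
t 8.72 pos [ 0.6325 -0.0796  0.1194] xdir [-0.982  0.189  0.001] ydir [ 0.189  0.982 -0.   ] z [-0.001 -0.    -1.   ] F [ 0.4  0.4 -0.9] gap 0.0562 j [-0.48  0.44  0.72  1.64 -0.31  1.18  1.7 ]
[  0.5 -88. ]
shift mm [ 1.  -2.  46.9]
cur y yaw 1.381; world dyaw 0.000 -> tool turn -0.000
```

View pics/w6.png

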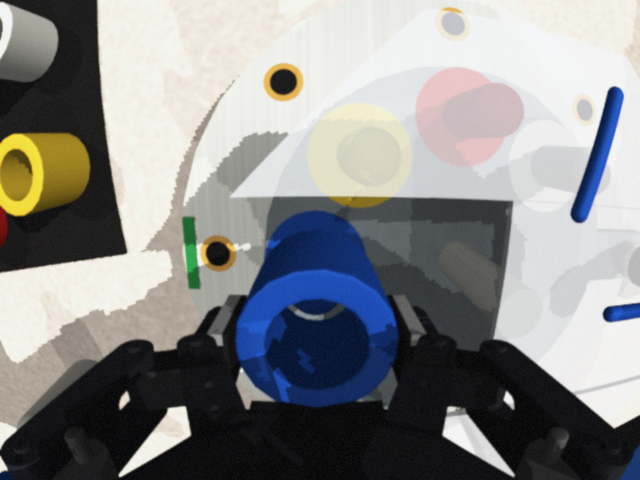

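Emit:
{"api": "arm_command", "payload": {"steps": "0.5 -2 10 0 0; 0 0 12 0 0; 0 0 12 0 0; 0 0 8 0 0; 0 0 0 0 0; 0 0 0 0 0"}}

```text
t: 9.52
position: [0.6324, -0.0817, 0.0786]
eef_rot: [0.095, 0.995, -0.0, 0.0]
contact_force: [-0.0, -0.0, 0.0]
finger_gap: 0.0564
```

Run:
```python
from h import *
s=st(); print(S(s['position']).round(1)); togo((*Wd((0,-90)),.0733),np.pi/2+PSI);im,P=shot('wrist','w7');
```

```text
t 9.53 pos [ 0.6324 -0.0817  0.0786] xdir [-0.982  0.189 -0.001] ydir [0.189 0.982 0.   ] z [ 0.001 -0.    -1.   ] F [-0. -0.  0.] gap 0.0564 j [-0.46  0.48  0.7   1.68 -0.34  1.11  1.72]
[  0.8 -90.1]
shift mm [0.8 0.1 5.3]
cur y yaw 1.381; world dyaw 0.000 -> tool turn -0.000
```

View pics/w7.png

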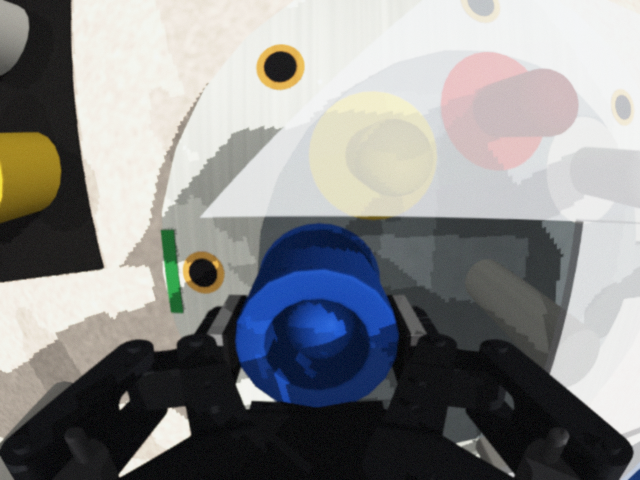

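The dome shows inside the bore at (313,325) and there is no contact force. A few millimetres remain.

Emit:
{"api": "arm_command", "payload": {"steps": "0 0 3 0 0; 0 0 3 0 0; 0 0 0 0 0; 0 0 0 0 0"}}

```text
t: 10.07
position: [0.633, -0.0817, 0.0734]
eef_rot: [0.095, 0.996, 0.0, 0.001]
contact_force: [0.8, 0.3, 5.1]
finger_gap: 0.0562
```

Emit:
{"api": "arm_command", "payload": {"steps": "0 0 0 0 100; 0 0 0 0 100; 0 0 0 0 100; 0 0 -20 0 100; 0 0 -50 0 100; 0 0 -50 0 100; 0 0 0 0 100"}}

```text
t: 10.95
position: [0.6351, -0.0828, 0.1988]
eef_rot: [0.095, 0.995, 0.0, 0.005]
contact_force: [0.0, -0.5, -0.5]
finger_gap: 0.085
```

Run:
```python
from h import *
s=st(); print(S(s['position']).round(1));im,P=shot('wrist','w8');im,P=shot('scene','s8')
cv2.imwrite('pics/s8z.png',cv2.resize(im[195:325,220:365,::-1],None,fx=4.5,fy=4.5,interpolation=cv2.INTER_CUBIC))
```

```text
t 10.95 pos [ 0.6351 -0.0828  0.1988] xdir [-0.982  0.189 -0.01 ] ydir [0.189 0.982 0.002] z [ 0.01 -0.   -1.  ] F [ 0.  -0.5 -0.5] gap 0.0850 j [-0.5   0.37  0.76  1.56 -0.26  1.31  1.67]
[  3.7 -90.6]
```

View pics/w8.png

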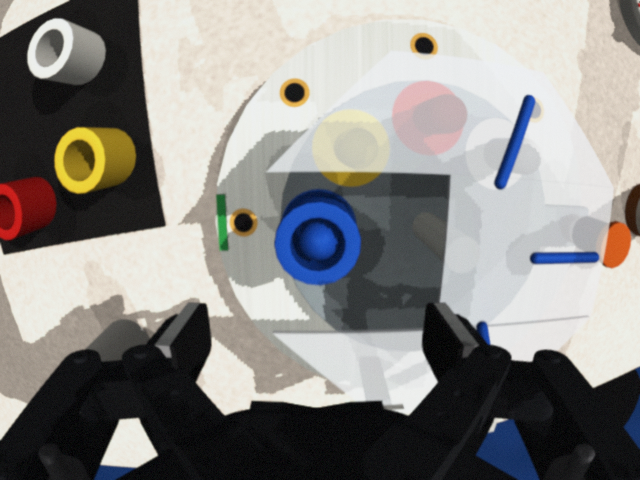

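View pics/s8z.png

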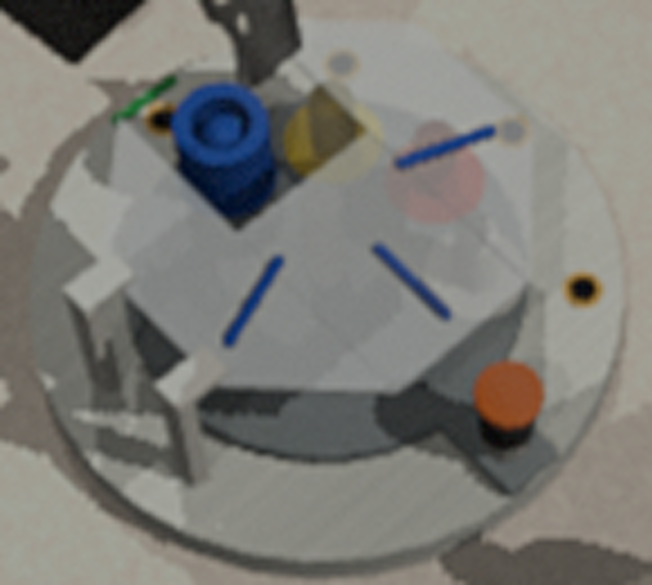

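Blue is seated over its post: the rim is level with the dome, with a concentric ring at (317,238). Next the knob, with the jaws turned tangential first.

Emit:
{"api": "arm_command", "payload": {"steps": "0 0 0 0.1745 100; 0 0 0 0.1745 100; 0 0 0 0.1745 100; 0 0 0 0.1745 100; 0 0 0 0.1745 100; 0 0 0 0.1745 100; 0 0 0 0.1745 100; 0 0 0 0.1745 100"}}

```text
t: 12.05
position: [0.6311, -0.0814, 0.1909]
eef_rot: [0.714, 0.7, -0.001, -0.001]
contact_force: [0.1, -0.1, 0.0]
finger_gap: 0.0852
```

Emit:
{"api": "arm_command", "payload": {"steps": "0 0 0 0.1745 100; 60 0 0 0 100; 60 0 0 0 100; 60 0 0 0 100; 60 0 0 0 100; 0 0 0 0 100; 0 0 0 0 100; 0 0 0 0 100"}}

```text
t: 13.05
position: [0.6771, 0.1515, 0.1922]
eef_rot: [0.772, 0.636, -0.0, 0.0]
contact_force: [0.5, 0.6, -0.0]
finger_gap: 0.0853
```

Run:
```python
from h import *
s=st(); print(S(s['position']).round(1)); togo((*Wd((0,155)),.0913),PSI);im,P=shot('wrist','w9');
```

```text
t 13.05 pos [0.6771 0.1515 0.1922] xdir [ 0.192  0.981 -0.001] ydir [ 0.981 -0.192 -0.   ] z [-0.001 -0.001 -1.   ] F [ 0.5  0.6 -0. ] gap 0.0853 j [-0.92  0.6   0.99  1.41 -0.5   1.4  -0.12]
[  0.7 147.3]
shift mm [  7.8  -0.7 100.8]
cur y yaw -0.193; world dyaw 0.004 -> tool turn -0.004
```

View pics/w9.png

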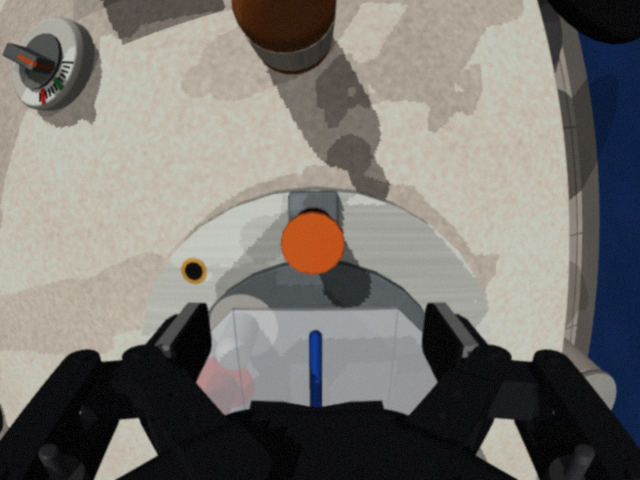

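Run:
```python
from h import *
w=atz('wrist',(313,242.5),.114); print(w,S(w)); togo((*w[:2],.0913))
```

```text
[0.67849741 0.1627968  0.114     ] [-3.74844824e-03  1.58737731e+02]
shift mm [ 11.2  -0.8 101.1]
```

Emit:
{"api": "arm_command", "payload": {"steps": "8.5 -0.8 0 0 100; 0 0 40 0 100; 0 0 40 0 100; 0 0 20 0 100; 0 0 4 0 100; 0 0 0 0 100; 0 0 0 0 100"}}

```text
t: 13.98
position: [0.6792, 0.1626, 0.0901]
eef_rot: [0.771, 0.637, 0.001, 0.001]
contact_force: [0.1, 0.6, 0.1]
finger_gap: 0.0848
```

Run:
```python
from h import *
s=st(); print(S(s['position']).round(1)); im,P=shot('wrist','w10');
```

```text
t 13.97 pos [0.6792 0.1626 0.0901] xdir [0.188 0.982 0.001] ydir [ 0.982 -0.188  0.002] z [ 0.003  0.001 -1.   ] F [0.1 0.6 0.1] gap 0.0848 j [-0.91  0.69  0.93  1.51 -0.57  1.24 -0.08]
[  0.8 158.7]
```

View pics/w10.png

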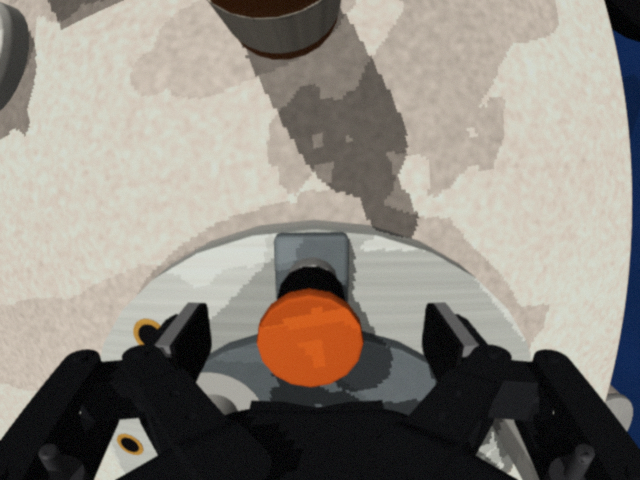

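Run:
```python
from h import *
s=observe(); p=s['position'].copy(); p[2]=.114; print(proj('wrist',p)); w=atz('wrist',(310,337),.114); print(S(w));
```

```text
[313.23828964 342.42416904]
[ -0.56878024 160.98229414]
```

Emit:
{"api": "arm_command", "payload": {"steps": "0 0 0 0 0; 0 0 0 0 0; 0 0 0 0 0; 0 0 0 0 0; 0 0 0 0 0"}}

```text
t: 14.65
position: [0.6783, 0.1627, 0.0889]
eef_rot: [0.771, 0.637, 0.0, 0.0]
contact_force: [-0.8, 1.2, 4.4]
finger_gap: 0.0379
```

Run:
```python
from h import *
s=st(); print(S(s['position']).round(1)); im,P=shot('wrist','w11');
```

```text
t 14.65 pos [0.6783 0.1627 0.0889] xdir [0.188 0.982 0.   ] ydir [ 0.982 -0.188  0.   ] z [ 0.001  0.    -1.   ] F [-0.8  1.2  4.4] gap 0.0379 j [-0.91  0.69  0.93  1.51 -0.57  1.24 -0.08]
[-1.000e-01  1.586e+02]
```

View pics/w11.png

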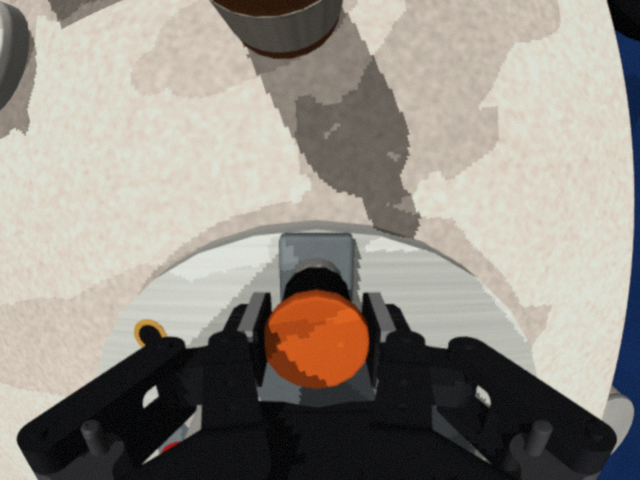

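The jaws hold the flange (gap 38 mm). I draw the pin.

Emit:
{"api": "arm_command", "payload": {"steps": "0 0 -8 0 0; 0 0 -9 0 0; 0 0 0 0 0; 0 0 0 0 0"}}

```text
t: 15.2
position: [0.6777, 0.1627, 0.1045]
eef_rot: [0.771, 0.637, -0.0, -0.0]
contact_force: [-0.2, 0.5, -7.6]
finger_gap: 0.0377
```

Run:
```python
from h import *
s=st(); print(S(s['position']).round(1)); im,P=shot('wrist','w12');
```

```text
t 15.20 pos [0.6777 0.1627 0.1045] xdir [ 0.188  0.982 -0.   ] ydir [ 0.982 -0.188 -0.001] z [-0.001 -0.    -1.   ] F [-0.2  0.5 -7.6] gap 0.0377 j [-0.91  0.67  0.94  1.49 -0.56  1.26 -0.09]
[ -0.8 158.5]
```

View pics/w12.png

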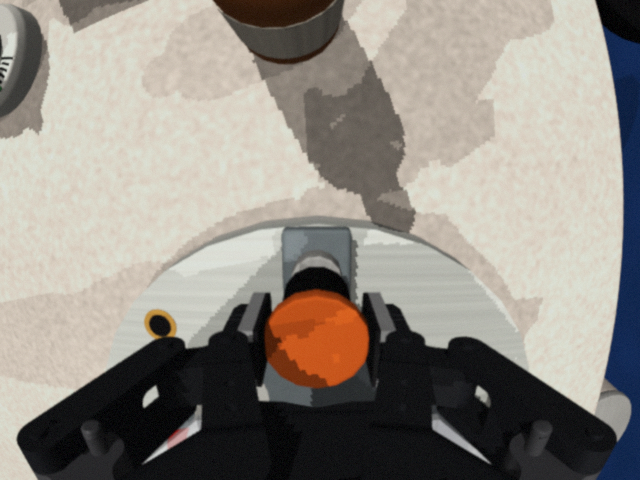

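The pin is drawn about 15.6 mm, and the pull of 7.6 N fits the spring. Now I swing the wheel 45° counter-clockwise along the arc.

Emit:
{"api": "arm_command", "payload": {"steps": "-0.5 -12.15 0 -0.0785 0; -0.5 -12.15 0 -0.0785 0; -0.5 -12.15 0 -0.0785 0; -0.5 -12.15 0 -0.0785 0; -0.5 -12.15 0 -0.0785 0; -0.5 -12.15 0 -0.0785 0; -0.5 -12.15 0 -0.0785 0; -0.5 -12.15 0 -0.0785 0"}}

```text
t: 16.25
position: [0.5817, 0.1504, 0.1048]
eef_rot: [0.536, 0.844, -0.0, -0.001]
contact_force: [-1.3, 0.1, -7.7]
finger_gap: 0.0377
```

Emit:
{"api": "arm_command", "payload": {"steps": "-0.5 -12.15 0 -0.0785 0; -0.5 -12.15 0 -0.0785 0; 0 0 0 0 0; 0 0 0 0 0; 0 0 0 0 0"}}

```text
t: 16.88
position: [0.5613, 0.1387, 0.1048]
eef_rot: [0.469, 0.883, -0.001, -0.001]
contact_force: [-3.1, 1.9, -8.7]
finger_gap: 0.0374
```

Run:
```python
from h import *
s=st(); p=S(s['position']); print(p.round(1), np.hypot(*p), np.degrees(np.arctan2(p[1],p[0]))); im,P=shot('wrist','w13'); togo(s['position'],PSI+np.pi/4)
```

```text
t 16.88 pos [0.5613 0.1387 0.1048] xdir [-0.56   0.829  0.001] ydir [ 0.829  0.56  -0.002] z [-0.002 -0.    -1.   ] F [-3.1  1.9 -8.7] gap 0.0374 j [-1.02  0.36  0.88  1.81 -0.31  1.12  0.56]
[-110.5  113. ] 158.05326447738173 134.38075438131946
shift mm [-0. -0. -0.]
cur y yaw 0.595; world dyaw 0.001 -> tool turn -0.001
```

View pics/w13.png

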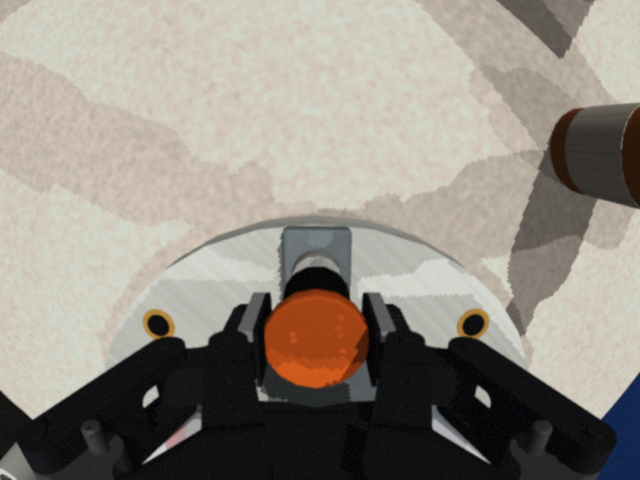

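The two neighbouring holes show symmetrically at (158,324) and (473,324), so the pin is over its hole. I lower it part way to feel.

Emit:
{"api": "arm_command", "payload": {"steps": "0 -1.5 0 0 0; 0 0 4 0 0; 0 0 4 0 0; 0 0 0 0 0"}}

```text
t: 17.42
position: [0.5608, 0.1382, 0.0971]
eef_rot: [0.468, 0.884, 0.0, -0.0]
contact_force: [-4.2, 3.1, -6.8]
finger_gap: 0.0375
```

Emit:
{"api": "arm_command", "payload": {"steps": "0 0 4 0 0; 0 0 4 0 0; 0 0 0 0 0; 0 0 0 0 0"}}

```text
t: 17.92
position: [0.5609, 0.1382, 0.0897]
eef_rot: [0.468, 0.884, 0.0, -0.0]
contact_force: [-3.8, 3.3, -3.5]
finger_gap: 0.0378
```

Emit:
{"api": "arm_command", "payload": {"steps": "0 0 0 0 100; 0 0 0 0 100; 0 0 0 0 100; 0 0 -30 0 100; 0 0 -40 0 100; 0 0 -40 0 100; 0 0 0 0 100; 0 0 0 0 100"}}

```text
t: 18.92
position: [0.5608, 0.1375, 0.1991]
eef_rot: [0.469, 0.883, 0.0, 0.0]
contact_force: [0.5, -0.2, 0.7]
finger_gap: 0.0852
```

Run:
```python
from h import *
s=st(); im,P=shot('wrist','w14');im,P=shot('scene','s14')
cv2.imwrite('pics/s14z.png',cv2.resize(im[195:325,220:365,::-1],None,fx=4.5,fy=4.5,interpolation=cv2.INTER_CUBIC))
print(S(s['position']).round(1))
```

```text
t 18.93 pos [0.5608 0.1375 0.1991] xdir [-0.561  0.828  0.   ] ydir [0.828 0.561 0.   ] z [ 0.  0. -1.] F [ 0.5 -0.2  0.7] gap 0.0852 j [-1.08  0.26  0.93  1.71 -0.21  1.28  0.49]
[-110.8  111.7]
```

View pics/w14.png

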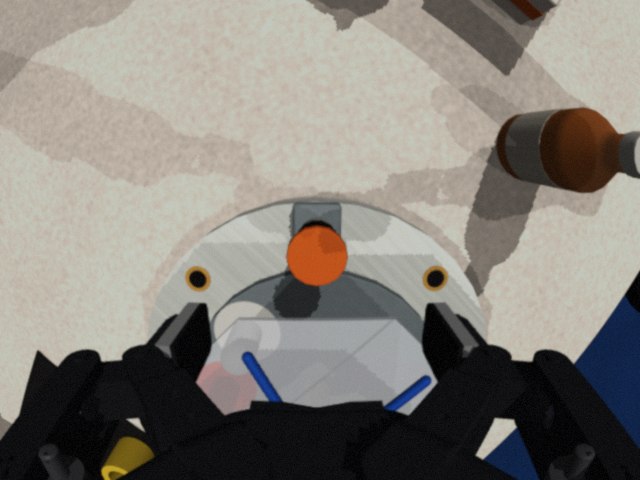

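View pics/s14.png

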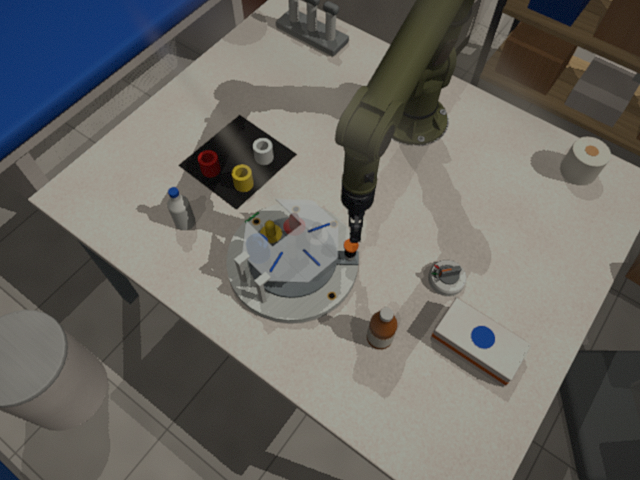

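The knob is down in the 135° hole and yellow stands in the bay. Turning back and going to the yellow sleeve.

Emit:
{"api": "arm_command", "payload": {"steps": "0 0 0 -0.157 100; 0 0 0 -0.157 100; 0 0 0 -0.157 100; 0 0 0 -0.157 100; 0 0 0 -0.157 100; -6.6 -58 0 0 100; -6.6 -58 0 0 100; -6.6 -58 0 0 100"}}

```text
t: 20.02
position: [0.5465, -0.0386, 0.1983]
eef_rot: [0.095, 0.996, -0.0, -0.001]
contact_force: [0.6, -0.2, 0.4]
finger_gap: 0.0851
```

Emit:
{"api": "arm_command", "payload": {"steps": "-6.6 -58 0 0 100; -6.6 -58 10 0 100; -6.6 -58 10 0 100; -6.6 -58 10 0 100; 0 0 0 0 100; 0 0 0 0 100; 0 0 0 0 100"}}

```text
t: 20.9
position: [0.5302, -0.2676, 0.1689]
eef_rot: [0.093, 0.996, 0.001, -0.0]
contact_force: [0.9, 0.4, -0.3]
finger_gap: 0.0853
```

Run:
```python
from h import *
s=st(); im,P=shot('wrist','w15'); print(S(s['position']).round(1)); togo((.5298,-.2705,.030),np.pi/2+PSI)
print('expected rim px',proj('wrist',(.5298,-.2705,.064)))
```

```text
t 20.90 pos [ 0.5302 -0.2676  0.1689] xdir [-0.983  0.186  0.   ] ydir [0.186 0.983 0.001] z [-0.     0.001 -1.   ] F [ 0.9  0.4 -0.3] gap 0.0853 j [-0.38  0.35  0.98  1.71 -0.31  1.25  2.06]
[ -64.6 -291.9]
shift mm [-1.000e-01 -3.000e+00  1.391e+02]
cur y yaw 1.384; world dyaw -0.003 -> tool turn 0.003
expected rim px [310.57321781 245.73991673]
```

View pics/w15.png

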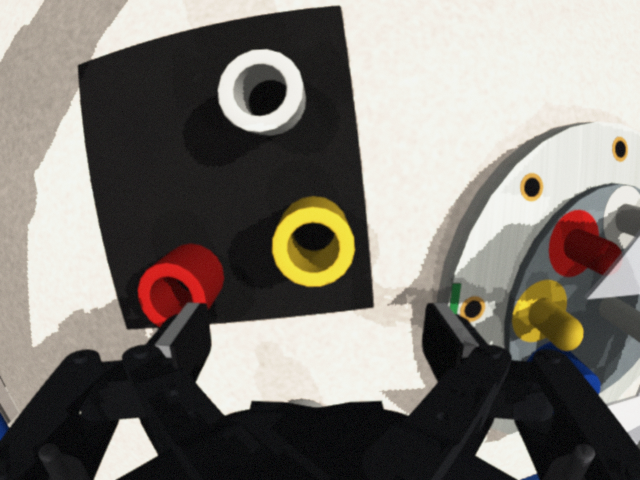

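The yellow rim centre at (313,245) agrees with the expected (311,246), so it has not moved. Descend and grip.

Emit:
{"api": "arm_command", "payload": {"steps": "0 -2.2 20 0 100; 0 0 50 0 100; 0 0 50 0 100; 0 0 18 0 100; 0 0 0 0 100; 0 0 0 0 100"}}

```text
t: 21.7
position: [0.5303, -0.2727, 0.0331]
eef_rot: [0.095, 0.995, -0.0, 0.001]
contact_force: [0.5, -0.1, -0.6]
finger_gap: 0.0849
```

Run:
```python
from h import *
s=st(); im,P=shot('wrist','w16'); togo((.5298,-.2705,.030))
```

```text
t 21.70 pos [ 0.5303 -0.2727  0.0331] xdir [-0.982  0.189 -0.003] ydir [ 0.189  0.982 -0.001] z [ 0.003 -0.001 -1.   ] F [ 0.5 -0.1 -0.6] gap 0.0849 j [-0.28  0.52  0.88  1.82 -0.46  1.02  2.17]
shift mm [1.  2.1 3.3]
```

View pics/w16.png

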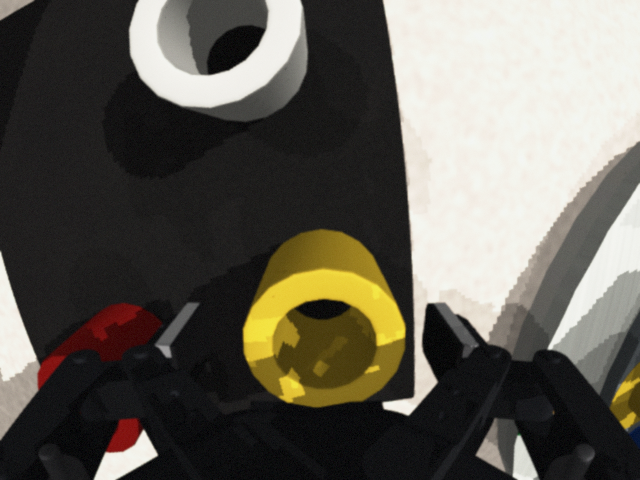

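Emit:
{"api": "arm_command", "payload": {"steps": "0.7 2.5 2 0 100; 0 0 0 0 0; 0 0 0 0 0; 0 0 0 0 0; 0 0 0 0 0; 0 0 0 0 0"}}

```text
t: 22.5
position: [0.5295, -0.2696, 0.0302]
eef_rot: [0.095, 0.995, 0.0, 0.001]
contact_force: [0.3, 1.1, 6.0]
finger_gap: 0.0565
```

Emit:
{"api": "arm_command", "payload": {"steps": "0 0 -50 0 0; 0 0 -50 0 0; 0 0 -52 0 0; 0 0 0 0 0; 0 0 0 0 0; 0 0 0 0 0"}}

```text
t: 23.25
position: [0.5278, -0.2686, 0.1794]
eef_rot: [0.095, 0.995, 0.0, -0.002]
contact_force: [0.3, -0.9, -1.5]
finger_gap: 0.0564
```

Run:
```python
from h import *
s=st(); print(S(s['position']).round(1)); togo((*Wd((0,-90)),.185),np.pi/2+PSI)
```

```text
t 23.25 pos [ 0.5278 -0.2686  0.1794] xdir [-0.982  0.189  0.003] ydir [0.189 0.982 0.001] z [-0.003  0.001 -1.   ] F [ 0.3 -0.9 -1.5] gap 0.0564 j [-0.39  0.34  1.    1.7  -0.3   1.27  2.05]
[ -66.8 -293.3]
shift mm [-66.6 203.4  -5.7]
cur y yaw 1.381; world dyaw 0.001 -> tool turn -0.001
```

Emit:
{"api": "arm_command", "payload": {"steps": "-16.7 50.9 -3 0 0; -16.7 50.9 0 0 0; -16.7 50.9 0 0 0; -16.7 50.9 0 0 0; 0 0 0 0 0; 0 0 0 0 0; 0 0 0 0 0; 0 0 0 0 0"}}

```text
t: 24.25
position: [0.6323, -0.0836, 0.1843]
eef_rot: [0.096, 0.995, 0.0, -0.0]
contact_force: [0.7, 0.5, -1.1]
finger_gap: 0.0562
```

Run:
```python
from h import *
s=st(); print(S(s['position']).round(1)); togo((*Wd((0,-90)),.13),np.pi/2+PSI); shot('wrist','w17')
```

```text
t 24.25 pos [ 0.6323 -0.0836  0.1843] xdir [-0.981  0.192  0.   ] ydir [0.192 0.981 0.   ] z [-0.  0. -1.] F [ 0.7  0.5 -1.1] gap 0.0562 j [-0.61  0.44  0.92  1.57 -0.35  1.31  1.74]
[  1.  -91.9]
shift mm [ 1.   1.9 54.3]
cur y yaw 1.378; world dyaw 0.003 -> tool turn -0.003
```

View pics/w17.png

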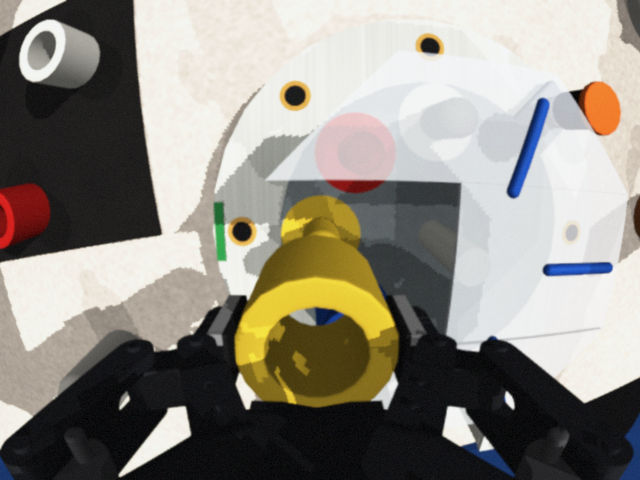

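Run:
```python
from h import *
for sy in (-90,-86,-94): print(proj('wrist',(*Wd((0,sy)),.047)))
s=observe(); p=s['position'].copy(); 
for z in (.047,.104): p[2]=z; print(proj('wrist',p))
```

```text
[317.11752901 233.5250664 ]
[322.30322979 233.50823361]
[311.93169992 233.54386157]
[315.06516794 234.94007979]
[314.73007209 255.6544545 ]
```

The yellow base disc is centred near (321,226), directly below the sleeve. A small correction, then descend.

Emit:
{"api": "arm_command", "payload": {"steps": "1 3 10 0 0; 0 0 20 0 0; 0 0 20 0 0; 0 0 20 0 0; 0 0 15 0 0; 0 0 0 0 0; 0 0 0 0 0"}}

```text
t: 25.18
position: [0.633, -0.0792, 0.0999]
eef_rot: [0.095, 0.995, -0.0, 0.001]
contact_force: [0.5, 0.3, -0.9]
finger_gap: 0.0566
```

Run:
```python
from h import *
s=st(); print(S(s['position']).round(1)); togo((*Wd((0,-89)),.0712),np.pi/2+PSI); shot('wrist','w18')
```

```text
t 25.18 pos [ 0.633  -0.0792  0.0999] xdir [-0.982  0.189 -0.001] ydir [ 0.189  0.982 -0.   ] z [ 0.001 -0.    -1.   ] F [ 0.5  0.3 -0.9] gap 0.0566 j [-0.58  0.51  0.87  1.66 -0.42  1.17  1.78]
[  0.9 -87.5]
shift mm [ 0.9 -1.5 28.7]
cur y yaw 1.380; world dyaw 0.001 -> tool turn -0.001
```

View pics/w18.png

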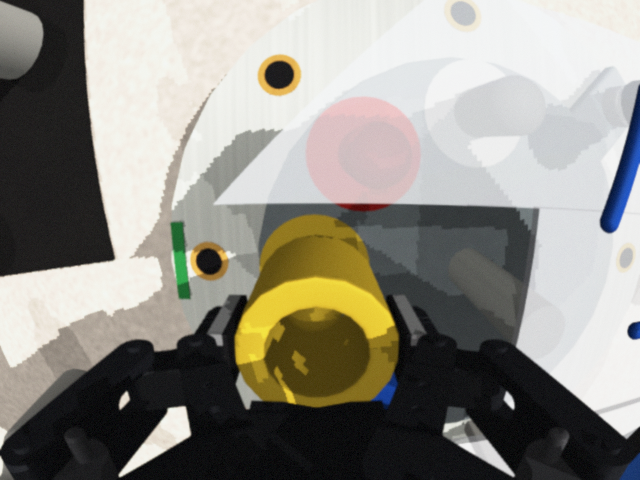

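Emit:
{"api": "arm_command", "payload": {"steps": "0.5 -1 10 0 0; 0 0 10 0 0; 0 0 5 0 0; 0 0 3 0 0; 0 0 1.5 0 0; 0 0 0 0 0; 0 0 0 0 0"}}

```text
t: 26.1
position: [0.6328, -0.08, 0.0712]
eef_rot: [0.095, 0.995, 0.0, 0.001]
contact_force: [-1.1, -0.2, 5.3]
finger_gap: 0.0565
```

Seated (5 N upward at the expected height). Release and retreat.

Emit:
{"api": "arm_command", "payload": {"steps": "0 0 0 0 100; 0 0 0 0 100; 0 0 0 0 100; 0 0 -20 0 100; 0 0 -50 0 100; 0 0 -50 0 100; 0 0 0 0 100; 0 0 0 0 100"}}

```text
t: 27.1
position: [0.6318, -0.0797, 0.1904]
eef_rot: [0.095, 0.995, 0.0, 0.0]
contact_force: [-0.1, 0.1, -0.3]
finger_gap: 0.0857
```

Run:
```python
from h import *
s=st(); shot('wrist','w19'); print(S(s['position']).round(1))
for sy in (-90,-86): print(proj('wrist',(*Wd((0,sy)),.105)))
```

```text
t 27.10 pos [ 0.6318 -0.0797  0.1904] xdir [-0.982  0.189 -0.001] ydir [0.189 0.982 0.001] z [ 0.001  0.001 -1.   ] F [-0.1  0.1 -0.3] gap 0.0857 j [-0.62  0.43  0.92  1.57 -0.35  1.32  1.73]
[ -0.2 -88.2]
[311.80485625 255.15673983]
[318.10698376 255.14797228]
```

View pics/w19.png

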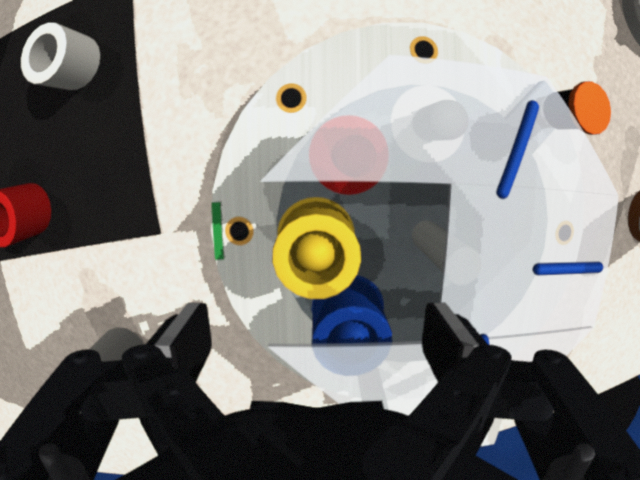

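The yellow dome (318,252) is concentric with its rim (317,254), so it is seated. Next the knob at its 135° position.

Emit:
{"api": "arm_command", "payload": {"steps": "27.7 50.2 0 0 100; 27.7 50.2 0 0 100; 27.7 50.2 0 0 100; 27.7 50.2 0 0 100; 0 0 0 0.157 100; 0 0 0 0.157 100; 0 0 0 0.157 100; 0 0 0 0.157 100"}}

```text
t: 28.15
position: [0.56, 0.1382, 0.1885]
eef_rot: [0.4, 0.916, -0.001, -0.001]
contact_force: [-0.4, 0.8, -0.1]
finger_gap: 0.086
```

Emit:
{"api": "arm_command", "payload": {"steps": "0 0 0 0.157 100; 0 0 0 0 100; 0 0 0 0 100; 0 0 0 0 100"}}

```text
t: 28.65
position: [0.5608, 0.1383, 0.1896]
eef_rot: [0.468, 0.884, -0.0, -0.0]
contact_force: [-0.1, 0.7, -0.8]
finger_gap: 0.0852
```

Run:
```python
from h import *
s=st(); shot('wrist','w20'); print(S(s['position']).round(1)); r=157*np.sqrt(.5)
t=(*Wd((-r,r)),.089); togo(t,PSI+np.pi/4); print(proj('wrist',(t[0],t[1],.114)))
```

```text
t 28.65 pos [0.5608 0.1383 0.1896] xdir [-0.562  0.827  0.   ] ydir [ 0.827  0.562 -0.   ] z [-0. -0. -1.] F [-0.1  0.7 -0.8] gap 0.0852 j [-1.16  0.3   1.05  1.72 -0.27  1.28  0.54]
[-111.   112.5]
shift mm [ -1.   -1.1 100.7]
cur y yaw 0.597; world dyaw -0.001 -> tool turn 0.001
[311.96037167 261.03111997]
```

View pics/w20.png

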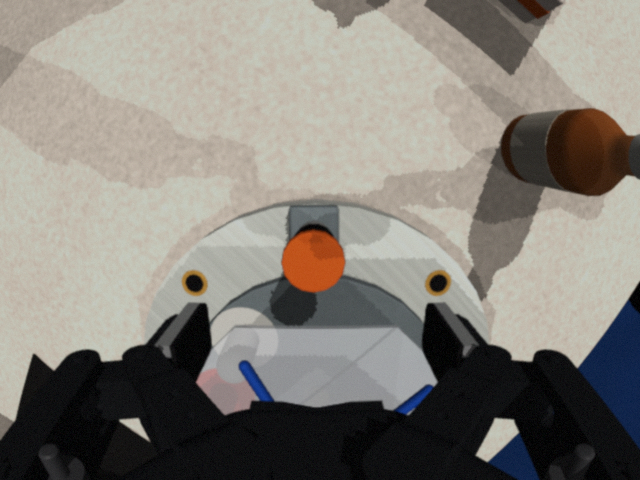

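The knob at (313,260) is where expected. Descend, grip and draw the pin.

Emit:
{"api": "arm_command", "payload": {"steps": "-1 -0.6 0 0 100; 0 0 40 0 100; 0 0 40 0 100; 0 0 21 0 100; 0 0 0 0 100; 0 0 0 0 0; 0 0 0 0 0; 0 0 0 0 0"}}

```text
t: 29.7
position: [0.5621, 0.1375, 0.0904]
eef_rot: [0.469, 0.883, 0.001, 0.001]
contact_force: [-0.9, 1.5, 3.0]
finger_gap: 0.0375
```

Emit:
{"api": "arm_command", "payload": {"steps": "0 0 0 0 0; 0 0 0 0 0; 0 0 0 0 0"}}

```text
t: 30.08
position: [0.5621, 0.1375, 0.0904]
eef_rot: [0.469, 0.883, 0.001, 0.001]
contact_force: [-2.1, 0.5, 6.4]
finger_gap: 0.0377
```

Emit:
{"api": "arm_command", "payload": {"steps": "0 0 -8 0 0; 0 0 -9 0 0; 0 0 0 0 0; 0 0 0 0 0"}}

```text
t: 30.58
position: [0.561, 0.137, 0.1055]
eef_rot: [0.468, 0.883, -0.0, 0.0]
contact_force: [3.1, -0.3, -7.9]
finger_gap: 0.0376
```

Emit:
{"api": "arm_command", "payload": {"steps": "-0.5 -12.15 0 -0.0785 0; -0.5 -12.15 0 -0.0785 0; -0.5 -12.15 0 -0.0785 0; -0.5 -12.15 0 -0.0785 0; -0.5 -12.15 0 -0.0785 0; -0.5 -12.15 0 -0.0785 0; -0.5 -12.15 0 -0.0785 0; -0.5 -12.15 0 -0.0785 0"}}

```text
t: 31.58
position: [0.5021, 0.0611, 0.1056]
eef_rot: [0.172, 0.985, 0.0, 0.0]
contact_force: [3.3, 0.4, -7.3]
finger_gap: 0.0376
```

Emit:
{"api": "arm_command", "payload": {"steps": "-0.5 -12.15 0 -0.0785 0; -0.5 -12.15 0 -0.0785 0; 0 0 0 0 0; 0 0 0 0 0; 0 0 0 0 0"}}

```text
t: 32.2
position: [0.4959, 0.0383, 0.1057]
eef_rot: [0.095, 0.995, -0.0, -0.0]
contact_force: [2.7, -1.1, -8.3]
finger_gap: 0.0376
```

Run:
```python
from h import *
s=st(); p=S(s['position']); print(p.round(1), np.hypot(*p), np.degrees(np.arctan2(p[1],p[0]))); im,P=shot('wrist','w21'); togo(s['position'],PSI+np.pi/2)
```

```text
t 32.20 pos [0.4959 0.0383 0.1057] xdir [-0.982  0.19   0.   ] ydir [ 0.19   0.982 -0.   ] z [-0. -0. -1.] F [ 2.7 -1.1 -8.3] gap 0.0376 j [-1.03  0.14  0.97  2.   -0.13  1.07  1.37]
[-155.9    2.1] 155.94139657847475 179.24590223916925
shift mm [0.  0.1 0. ]
cur y yaw 1.380; world dyaw 0.001 -> tool turn -0.001
```

View pics/w21.png

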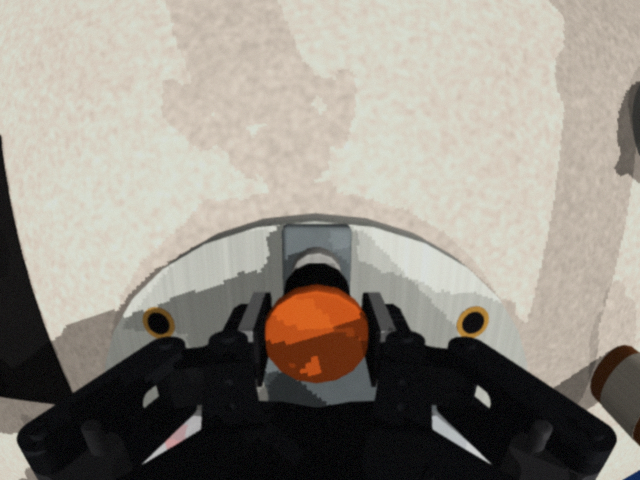

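The holes are symmetric again at (158,322) and (472,322). Lower the pin.

Emit:
{"api": "arm_command", "payload": {"steps": "0 0 4 0 0; 0 0 4 0 0; 0 0 0 0 0; 0 0 0 0 0"}}

```text
t: 32.75
position: [0.4959, 0.0382, 0.0978]
eef_rot: [0.095, 0.995, 0.0, -0.0]
contact_force: [1.7, -0.4, -6.4]
finger_gap: 0.0375
```

Emit:
{"api": "arm_command", "payload": {"steps": "0 0 4 0 0; 0 0 4 0 0; 0 0 0 0 0; 0 0 0 0 0"}}

```text
t: 33.25
position: [0.4961, 0.0384, 0.0904]
eef_rot: [0.095, 0.995, 0.0, -0.0]
contact_force: [-4.0, 0.5, 4.3]
finger_gap: 0.0376
```

Emit:
{"api": "arm_command", "payload": {"steps": "0 0 0 0 100; 0 0 0 0 100; 0 0 0 0 100; 0 0 -30 0 100; 0 0 -40 0 100; 0 0 -40 0 100; 0 0 0 0 100; 0 0 0 0 100"}}

```text
t: 34.25
position: [0.4956, 0.0382, 0.1992]
eef_rot: [0.095, 0.995, 0.0, -0.0]
contact_force: [-1.0, 0.1, -0.4]
finger_gap: 0.0854
```

Run:
```python
from h import *
s=st(); im,P=shot('wrist','w22');im,P=shot('top','t22'); print(S(s['position']).round(1)); togo((.549,-.384,.165),np.pi/2+PSI)
for dz in (.114,.128,.132): print(dz,proj('wrist',(*Wd((-155,2)),dz)))
```

```text
t 34.25 pos [0.4956 0.0382 0.1992] xdir [-0.982  0.189  0.001] ydir [0.189 0.982 0.   ] z [-0.001  0.    -1.   ] F [-1.   0.1 -0.4] gap 0.0854 j [-1.1  -0.02  0.97  1.89  0.01  1.26  1.25]
[-156.2    1.9]
shift mm [-132.8 -404.1   33.8]
cur y yaw 1.381; world dyaw 0.001 -> tool turn -0.001
0.114 [315.61641831 256.5140319 ]
0.128 [315.52988756 263.07055538]
0.132 [315.50324523 265.09097485]
```

View pics/w22.png

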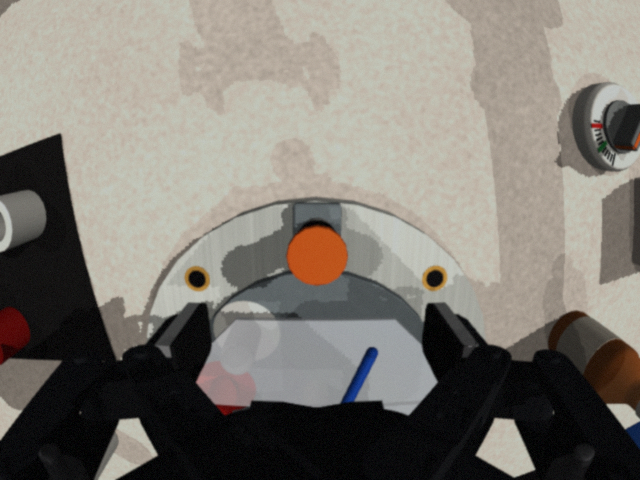

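View pics/t22.png

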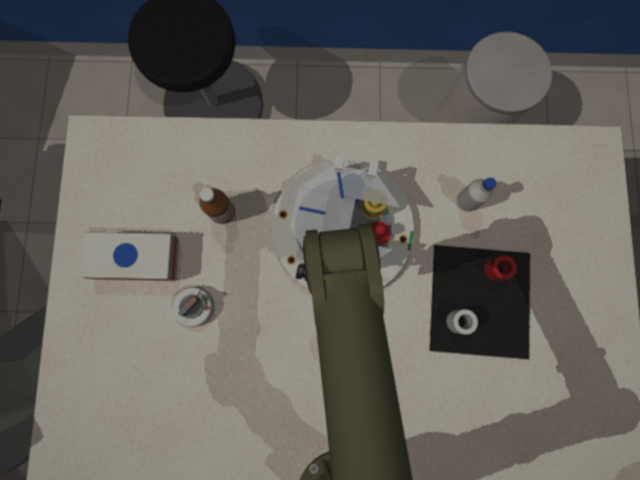

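The red post is in the bay and red (501,268) and white (462,321) are unmoved. Going to red.

Emit:
{"api": "arm_command", "payload": {"steps": "-19 -57.7 0 0 100; -19 -57.7 0 0 100; -19 -57.7 0 0 100; -19 -57.7 0 0 100; -19 -57.7 0 0 100; -19 -57.7 17 0 100; -19 -57.7 17 0 100; 0 0 0 0 100"}}

```text
t: 35.35
position: [0.5444, -0.3896, 0.162]
eef_rot: [0.101, 0.995, -0.002, -0.004]
contact_force: [-0.9, 0.7, 0.4]
finger_gap: 0.0851
```

Emit:
{"api": "arm_command", "payload": {"steps": "0 0 0 0 100; 0 0 0 0 100"}}

```text
t: 35.6
position: [0.5512, -0.3805, 0.1659]
eef_rot: [0.094, 0.996, 0.001, 0.0]
contact_force: [0.4, 0.2, 0.7]
finger_gap: 0.0853
```

Run:
```python
from h import *
s=st(); im,P=shot('wrist','w23'); togo((.549,-.3838,.030),np.pi/2+PSI)
print('expected rim px',proj('wrist',(.549,-.3838,.064)))
```

```text
t 35.60 pos [ 0.5512 -0.3805  0.1659] xdir [-0.983  0.186 -0.   ] ydir [0.186 0.983 0.001] z [ 0.     0.001 -1.   ] F [0.4 0.2 0.7] gap 0.0853 j [-0.15  0.58  1.02  1.51 -0.5   1.33  2.3 ]
shift mm [  1.8  -4.  136.3]
cur y yaw 1.384; world dyaw -0.003 -> tool turn 0.003
expected rim px [309.1004238 244.2135966]
```

View pics/w23.png

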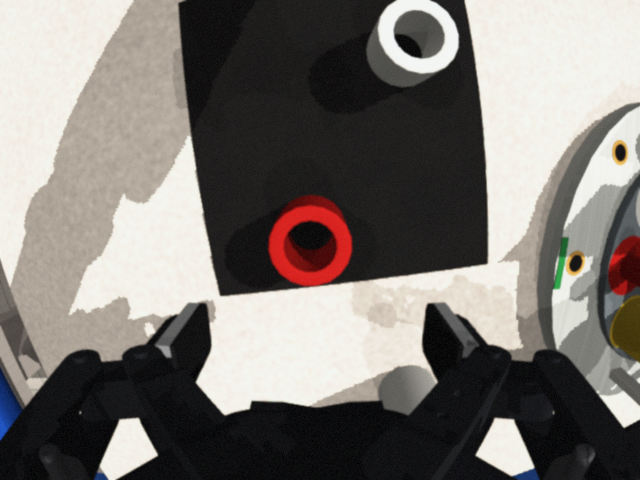

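Emit:
{"api": "arm_command", "payload": {"steps": "1.5 -3 20 0 100; 0 0 50 0 100; 0 0 50 0 100; 0 0 15 0 100; 0 0 0 0 100; 0 0 0 0 100"}}

```text
t: 36.4
position: [0.5491, -0.3863, 0.0333]
eef_rot: [0.095, 0.995, -0.001, 0.001]
contact_force: [0.6, 0.2, -0.1]
finger_gap: 0.0856
```

Run:
```python
from h import *
s=st(); im,P=shot('wrist','w24'); togo((.549,-.3835,.030))
```

```text
t 36.40 pos [ 0.5491 -0.3863  0.0333] xdir [-0.982  0.189 -0.003] ydir [ 0.189  0.982 -0.001] z [ 0.003 -0.002 -1.   ] F [ 0.6  0.2 -0.1] gap 0.0856 j [-0.09  0.7   0.93  1.62 -0.61  1.13  2.38]
shift mm [0.7 2.7 3.4]
```

View pics/w24.png

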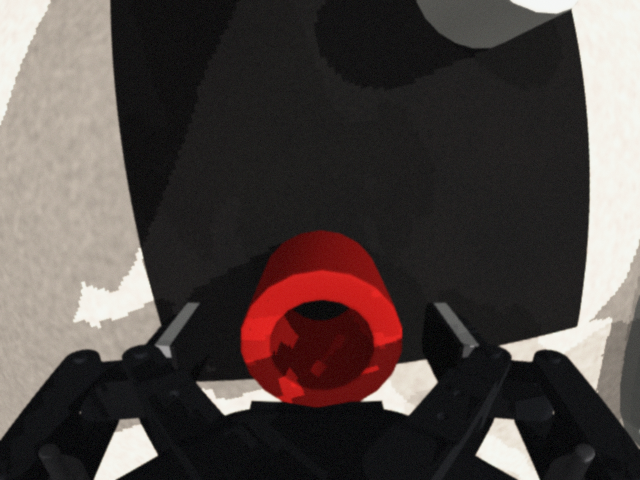

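Emit:
{"api": "arm_command", "payload": {"steps": "0.7 2.2 3 0 100; 0 0 0 0 0; 0 0 0 0 0; 0 0 0 0 0; 0 0 0 0 0; 0 0 0 0 0"}}

```text
t: 37.2
position: [0.5482, -0.3834, 0.029]
eef_rot: [0.095, 0.995, -0.0, 0.001]
contact_force: [-0.2, 0.1, 5.0]
finger_gap: 0.0572
```

Emit:
{"api": "arm_command", "payload": {"steps": "0 0 -50 0 0; 0 0 -50 0 0; 0 0 -55 0 0; 0 0 0 0 0; 0 0 0 0 0; 0 0 0 0 0"}}

```text
t: 37.95
position: [0.547, -0.3819, 0.1809]
eef_rot: [0.095, 0.995, 0.001, -0.002]
contact_force: [0.0, 0.7, -2.1]
finger_gap: 0.0572
```

Run:
```python
from h import *
s=st(); print(S(s['position']).round(1)); togo((*Wd((0,-88)),.185),np.pi/2+PSI)
```

```text
t 37.95 pos [ 0.547  -0.3819  0.1809] xdir [-0.982  0.189  0.003] ydir [0.189 0.982 0.001] z [-0.003  0.002 -1.   ] F [ 0.   0.7 -2.1] gap 0.0572 j [-0.15  0.56  1.03  1.5  -0.49  1.36  2.3 ]
[ -26.5 -401. ]
shift mm [-26.3 313.   -3.7]
cur y yaw 1.381; world dyaw 0.001 -> tool turn -0.001
```

Emit:
{"api": "arm_command", "payload": {"steps": "-4.4 52.2 -4 0 0; -4.4 52.2 0 0 0; -4.4 52.2 0 0 0; -4.4 52.2 0 0 0; -4.4 52.2 0 0 0; -4.4 52.2 0 0 0; 0 0 0 0 0; 0 0 0 0 0"}}

```text
t: 38.95
position: [0.6321, -0.0806, 0.1859]
eef_rot: [0.095, 0.995, -0.001, -0.001]
contact_force: [-0.4, -0.4, -0.9]
finger_gap: 0.0573
```

Emit:
{"api": "arm_command", "payload": {"steps": "0 0 0 0 0; 0 0 0 0 0"}}

```text
t: 39.2
position: [0.6324, -0.082, 0.1871]
eef_rot: [0.096, 0.995, -0.0, -0.0]
contact_force: [-1.0, -0.3, -1.0]
finger_gap: 0.0568
```

Run:
```python
from h import *
s=st(); print(S(s['position']).round(1)); togo((*Wd((0,-88)),.10),np.pi/2+PSI); shot('wrist','w25')
```

```text
t 39.20 pos [ 0.6324 -0.082   0.1871] xdir [-0.981  0.192  0.   ] ydir [ 0.192  0.981 -0.   ] z [-0. -0. -1.] F [-1.  -0.3 -1. ] gap 0.0568 j [-0.69  0.49  1.05  1.57 -0.43  1.33  1.79]
[  0.9 -90.4]
shift mm [ 0.9  2.4 87.1]
cur y yaw 1.378; world dyaw 0.003 -> tool turn -0.003
```

View pics/w25.png

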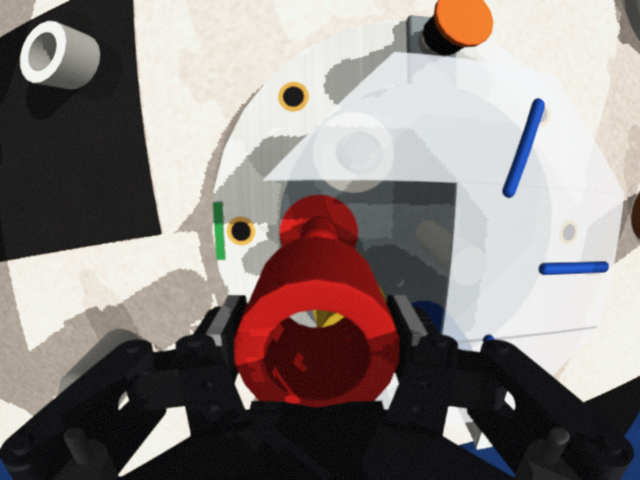

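The red post (disc at 318,228) is below the sleeve. A small correction, then descend.

Emit:
{"api": "arm_command", "payload": {"steps": "0.9 2 10 0 0; 0 0 20 0 0; 0 0 20 0 0; 0 0 20 0 0; 0 0 17 0 0; 0 0 0 0 0; 0 0 0 0 0"}}

```text
t: 40.12
position: [0.6328, -0.0785, 0.1006]
eef_rot: [0.095, 0.995, -0.0, 0.0]
contact_force: [0.4, -0.5, -1.3]
finger_gap: 0.0569
```

Run:
```python
from h import *
s=st(); print(S(s['position']).round(1)); togo((*Wd((0,-88)),.070),np.pi/2+PSI); shot('wrist','w26')
```

```text
t 40.12 pos [ 0.6328 -0.0785  0.1006] xdir [-0.982  0.189 -0.001] ydir [ 0.189  0.982 -0.   ] z [ 0.001 -0.    -1.   ] F [ 0.4 -0.5 -1.3] gap 0.0569 j [-0.66  0.56  0.99  1.66 -0.5   1.19  1.84]
[  0.6 -86.9]
shift mm [ 0.6 -1.1 30.6]
cur y yaw 1.380; world dyaw 0.001 -> tool turn -0.001
```

View pics/w26.png

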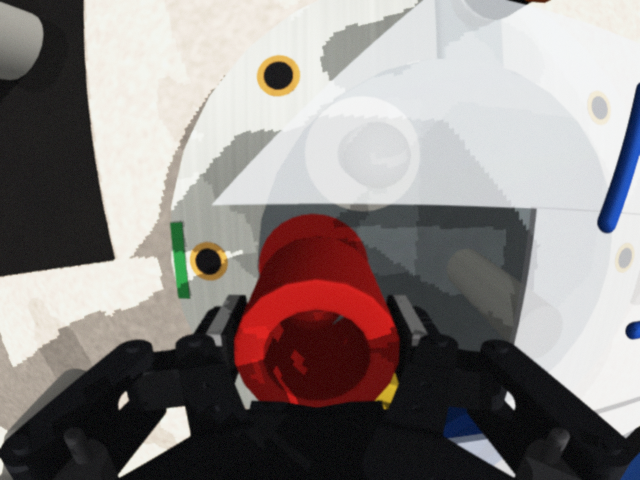

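Emit:
{"api": "arm_command", "payload": {"steps": "0.4 -0.5 12 0 0; 0 0 10 0 0; 0 0 5 0 0; 0 0 3 0 0; 0 0 1 0 0; 0 0 0 0 0; 0 0 0 0 0"}}

```text
t: 41.05
position: [0.6326, -0.0788, 0.07]
eef_rot: [0.095, 0.995, 0.0, 0.001]
contact_force: [-0.0, 0.9, 6.2]
finger_gap: 0.0569
```

Emit:
{"api": "arm_command", "payload": {"steps": "0 0 0 0 100; 0 0 0 0 100; 0 0 0 0 100; 0 0 -20 0 100; 0 0 -50 0 100; 0 0 -50 0 100; 0 0 0 0 100; 0 0 0 0 100"}}

```text
t: 42.05
position: [0.632, -0.0783, 0.1898]
eef_rot: [0.095, 0.995, 0.0, 0.0]
contact_force: [-0.4, -0.6, -0.9]
finger_gap: 0.0853
```

Run:
```python
from h import *
s=st(); shot('wrist','w27'); print(S(s['position']).round(1)); togo((*Wd((-156,2)),.089),np.pi/2+PSI)
```

```text
t 42.05 pos [ 0.632  -0.0783  0.1898] xdir [-0.982  0.189 -0.001] ydir [0.189 0.982 0.001] z [ 0.001  0.001 -1.   ] F [-0.4 -0.6 -0.9] gap 0.0853 j [-0.7   0.48  1.06  1.57 -0.43  1.34  1.79]
[ -0.3 -86.8]
shift mm [155.2  88.6 100. ]
cur y yaw 1.381; world dyaw 0.000 -> tool turn -0.000
```

View pics/w27.png

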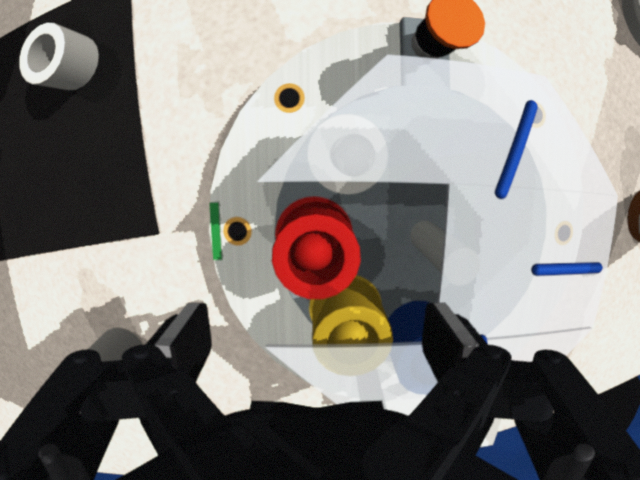

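Red is seated: its dome (316,251) is concentric with its rim. For the next swing I give the jaws a half turn to keep the last joint well inside its range.

Emit:
{"api": "arm_command", "payload": {"steps": "51.7 29.5 0 0 100; 51.7 29.5 0 0 100; 51.7 29.5 0 0 100; 0 0 0 0.1745 100; 0 0 0 0.1745 100; 0 0 0 0.1745 100; 0 0 0 0.1745 100; 0 0 0 0.1745 100"}}

```text
t: 43.1
position: [0.4953, 0.0377, 0.1882]
eef_rot: [0.509, 0.861, -0.001, -0.001]
contact_force: [0.2, 0.1, 0.4]
finger_gap: 0.0853
```

Emit:
{"api": "arm_command", "payload": {"steps": "0 0 0 0.1745 100; 0 0 0 0.1745 100; 0 0 0 0.1745 100; 0 0 0 0.1745 100; 0 0 0 0.1745 100; 0 0 0 0.1745 100; 0 0 0 0.1745 100; 0 0 0 0.1745 100"}}

```text
t: 44.1
position: [0.4954, 0.0376, 0.1881]
eef_rot: [0.943, 0.332, -0.001, 0.0]
contact_force: [-0.5, -0.7, -0.3]
finger_gap: 0.0856
```

Emit:
{"api": "arm_command", "payload": {"steps": "0 0 0 0.1745 100; 0 0 0 0.1745 100; 0 0 0 0.1745 100; 0 0 0 0.1745 100; 0 0 0 0.1745 100; 0 0 0 0 100; 0 0 0 0 100; 0 0 0 0 100"}}

```text
t: 45.1
position: [0.4962, 0.0376, 0.189]
eef_rot: [0.996, -0.094, -0.0, 0.0]
contact_force: [0.6, 0.5, -0.1]
finger_gap: 0.0852
```

Run:
```python
from h import *
s=st(); shot('wrist','w28'); print(S(s['position']).round(1)); togo((*Wd((-156,2)),.089),np.pi/2+PSI); print(proj('wrist',(*Wd((-155,2)),.114)))
```

```text
t 45.10 pos [0.4962 0.0376 0.189 ] xdir [ 0.982 -0.187 -0.   ] ydir [-0.187 -0.982  0.   ] z [-0. -0. -1.] F [ 0.6  0.5 -0.1] gap 0.0852 j [-1.26 -0.01  1.15  1.91  0.01  1.24 -1.88]
[-155.5    1.4]
shift mm [ -0.6  -0.6 100. ]
cur y yaw -1.759; world dyaw -0.001 -> tool turn 0.001
[317.01845001 261.40256901]
```

View pics/w28.png

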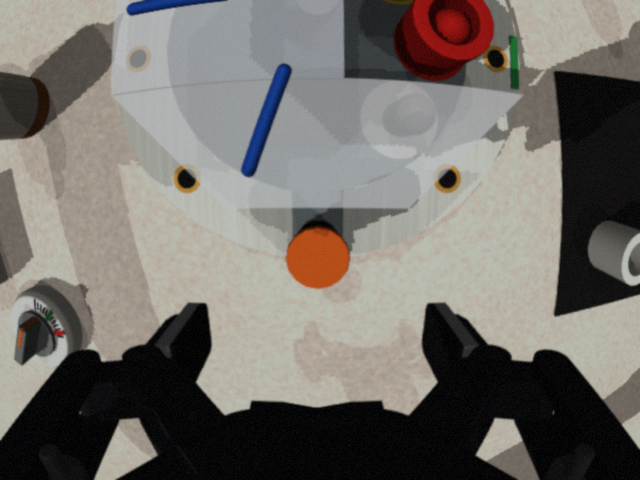

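The knob is at (318,257), as expected. Descend and grip.

Emit:
{"api": "arm_command", "payload": {"steps": "0.8 -0.5 0 0 100; 0 0 40 0 100; 0 0 40 0 100; 0 0 20 0 100; 0 0 0 0 100; 0 0 0 0 0; 0 0 0 0 0; 0 0 0 0 0"}}

```text
t: 46.15
position: [0.4981, 0.0383, 0.0904]
eef_rot: [0.996, -0.095, 0.001, -0.001]
contact_force: [-1.8, -0.1, 6.0]
finger_gap: 0.0377
```

Emit:
{"api": "arm_command", "payload": {"steps": "0 0 0 0 0; 0 0 0 0 0; 0 0 -8 0 0; 0 0 -9 0 0; 0 0 0 0 0; 0 0 0 0 0"}}

```text
t: 46.9
position: [0.4977, 0.038, 0.1061]
eef_rot: [0.996, -0.095, 0.001, -0.0]
contact_force: [5.1, -1.5, -8.4]
finger_gap: 0.0376
```

Run:
```python
from h import *
s=st(); shot('wrist','w29'); print(S(s['position']).round(1))
```

```text
t 46.90 pos [0.4977 0.038  0.1061] xdir [ 0.982 -0.188  0.001] ydir [-0.188 -0.982 -0.   ] z [ 0.001  0.    -1.   ] F [ 5.1 -1.5 -8.4] gap 0.0376 j [-1.18  0.18  1.14  2.   -0.19  1.07 -1.71]
[-154.1    2.1]
```

View pics/w29.png

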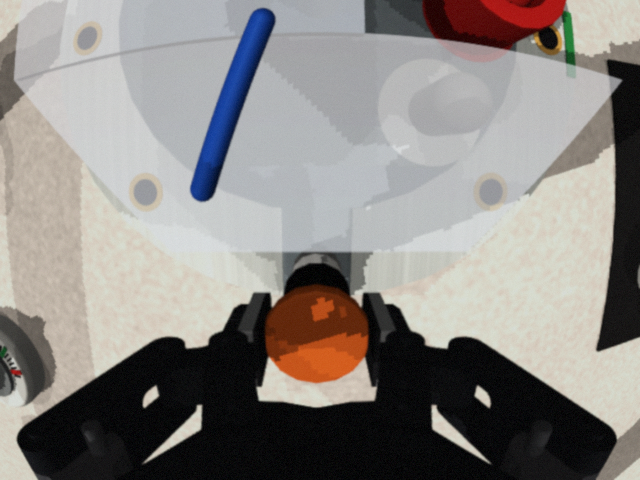

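The pin is drawn (8.4 N). Swing on to the fourth hole.

Emit:
{"api": "arm_command", "payload": {"steps": "0.5 12.15 0 -0.0785 0; 0.5 12.15 0 -0.0785 0; 0.5 12.15 0 -0.0785 0; 0.5 12.15 0 -0.0785 0; 0.5 12.15 0 -0.0785 0; 0.5 12.15 0 -0.0785 0; 0.5 12.15 0 -0.0785 0; 0.5 12.15 0 -0.0785 0"}}

```text
t: 47.95
position: [0.5089, -0.0564, 0.1055]
eef_rot: [0.976, 0.219, -0.0, -0.001]
contact_force: [3.6, 2.7, -7.6]
finger_gap: 0.0378
```

Emit:
{"api": "arm_command", "payload": {"steps": "0.5 12.15 0 -0.0785 0; 0.5 12.15 0 -0.0785 0; 0 0 0 0 0; 0 0 0 0 0; 0 0 0 0 0"}}

```text
t: 48.58
position: [0.5207, -0.0773, 0.1058]
eef_rot: [0.956, 0.293, -0.0, -0.001]
contact_force: [2.3, 0.9, -7.2]
finger_gap: 0.0372
```

Run:
```python
from h import *
s=st(); p=S(s['position']); print(p.round(1), np.degrees(np.arctan2(p[1]-2,p[0]))); shot('wrist','w30'); togo(s['position'],PSI+3*np.pi/4)
```

```text
t 48.58 pos [ 0.5207 -0.0773  0.1058] xdir [ 0.828  0.561 -0.   ] ydir [ 0.561 -0.828 -0.001] z [-0.001  0.001 -1.   ] F [ 2.3  0.9 -7.2] gap 0.0372 j [-0.81  0.25  1.03  1.94 -0.24  1.09 -0.66]
[-109.7 -106.8] -135.23936905883141
shift mm [-0.  -0.1  0.1]
cur y yaw -0.975; world dyaw 0.001 -> tool turn -0.001
```

View pics/w30.png

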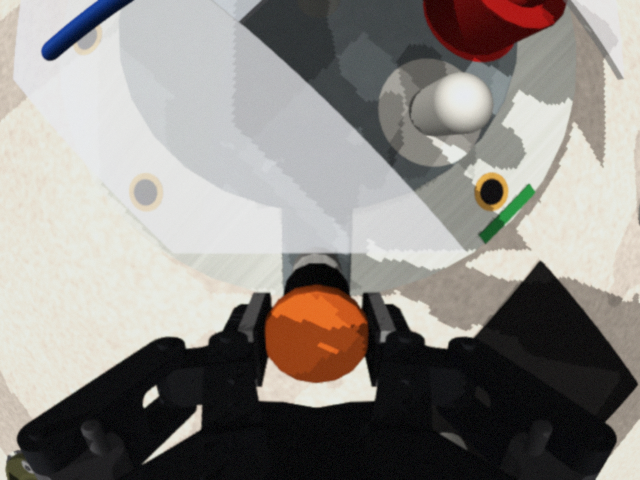

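The holes are symmetric at (146,190) and (491,190). Lower the pin.

Emit:
{"api": "arm_command", "payload": {"steps": "0 0 4 0 0; 0 0 4 0 0; 0 0 0 0 0; 0 0 0 0 0"}}

```text
t: 49.12
position: [0.5211, -0.0779, 0.0981]
eef_rot: [0.956, 0.293, -0.0, -0.0]
contact_force: [0.7, 2.6, -6.1]
finger_gap: 0.0376
```

Emit:
{"api": "arm_command", "payload": {"steps": "0 0 4 0 0; 0 0 4 0 0; 0 0 0 0 0; 0 0 0 0 0"}}

```text
t: 49.62
position: [0.5216, -0.0785, 0.0906]
eef_rot: [0.956, 0.293, 0.0, 0.0]
contact_force: [-0.5, 1.6, 1.8]
finger_gap: 0.0376
```

Emit:
{"api": "arm_command", "payload": {"steps": "0 0 0 0 100; 0 0 0 0 100; 0 0 0 0 100; 0 0 -30 0 100; 0 0 -40 0 100; 0 0 -40 0 100; 0 0 0 0 100; 0 0 0 0 100"}}

```text
t: 50.62
position: [0.521, -0.078, 0.1996]
eef_rot: [0.956, 0.293, -0.0, -0.0]
contact_force: [0.1, -1.4, -0.3]
finger_gap: 0.0855
```

Run:
```python
from h import *
s=st(); shot('wrist','w31'); shot('scene','s31'); print(S(s['position']).round(1)); togo((.4175,-.2848,.17),np.pi/2+PSI)
print(proj('wrist',(*Wd((-155*.7071,2-155*.7071)),.114)))
```

```text
t 50.62 pos [ 0.521  -0.078   0.1996] xdir [ 0.828  0.561 -0.   ] ydir [ 0.561 -0.828 -0.001] z [-0.     0.001 -1.   ] F [ 0.1 -1.4 -0.3] gap 0.0855 j [-0.9   0.11  1.08  1.83 -0.1   1.26 -0.77]
[-109.4 -107.4]
shift mm [-201.1  113.5   29.2]
cur y yaw -0.976; world dyaw -0.785 -> tool turn 0.785
[316.52933833 257.4996687 ]
```

View pics/w31.png

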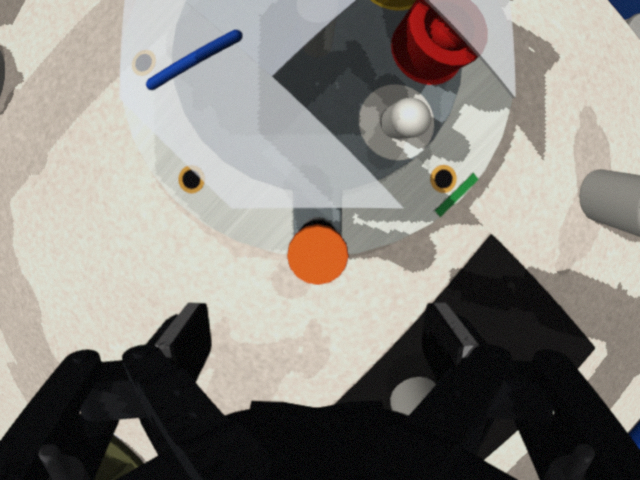

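View pics/s31.png

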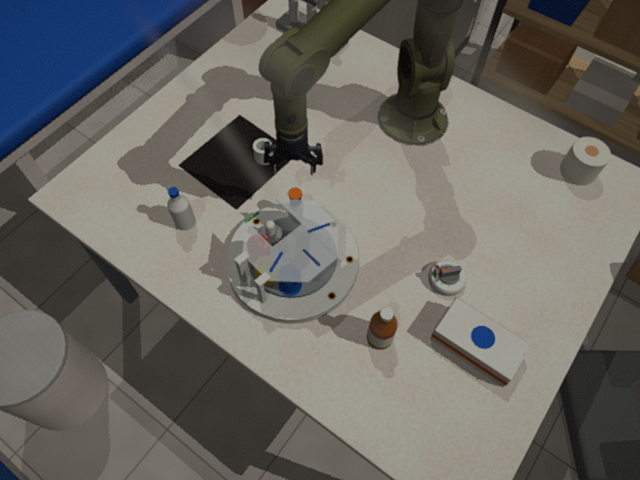

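The white post stands in the bay and the knob is at (317,254), close to the expected (317,257). Going to the white sleeve.

Emit:
{"api": "arm_command", "payload": {"steps": "0 0 0 0.157 100; 0 0 0 0.157 100; 0 0 0 0.157 100; 0 0 0 0.157 100; 0 0 0 0.157 100; -15.7 55.7 0 0 100; -15.7 55.7 0 0 100; -15.7 55.7 10 0 100"}}

```text
t: 51.72
position: [0.4427, -0.2346, 0.1896]
eef_rot: [0.996, -0.094, 0.0, -0.0]
contact_force: [0.9, -0.4, 0.0]
finger_gap: 0.0852
```

Emit:
{"api": "arm_command", "payload": {"steps": "-15.7 55.7 20 0 100; 0 0 0 0 100; 0 0 0 0 100; 0 0 0 0 100"}}

```text
t: 52.22
position: [0.4186, -0.2835, 0.17]
eef_rot: [0.996, -0.093, -0.0, -0.0]
contact_force: [-0.1, 0.0, 0.2]
finger_gap: 0.0857
```

Run:
```python
from h import *
s=st(); shot('wrist','w32'); print(S(s['position']).round(1)); togo((.4175,-.2848,.03),np.pi/2+PSI)
print(proj('wrist',(.4175,-.2848,.064)))
```

```text
t 52.23 pos [ 0.4186 -0.2835  0.17  ] xdir [ 0.983 -0.185 -0.   ] ydir [-0.185 -0.983 -0.   ] z [-0.  0. -1.] F [-0.1  0.   0.2] gap 0.0857 j [-0.6   0.08  1.21  1.92 -0.08  1.2  -1.12]
[-171.1 -328.6]
shift mm [ -1.    1.5 140.1]
cur y yaw -1.757; world dyaw -0.003 -> tool turn 0.003
[319.88179429 250.17650684]
```

View pics/w32.png

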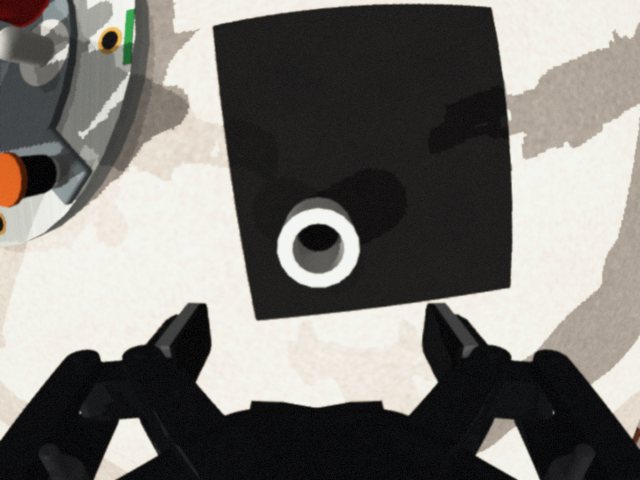

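The white rim at (318,247) is as expected. Descend.

Emit:
{"api": "arm_command", "payload": {"steps": "0 0.5 20 0 100; 0 0 50 0 100; 0 0 50 0 100; 0 0 18 0 100; 0 0 0 0 100; 0 0 0 0 100"}}

```text
t: 53.02
position: [0.4188, -0.2855, 0.0331]
eef_rot: [0.996, -0.094, 0.001, 0.0]
contact_force: [1.5, -0.5, 0.1]
finger_gap: 0.0852
```

Run:
```python
from h import *
s=st(); im,P=shot('wrist','w33'); togo((.4177,-.2845,.030))
```

```text
t 53.02 pos [ 0.4188 -0.2855  0.0331] xdir [ 0.982 -0.187  0.002] ydir [-0.187 -0.982  0.   ] z [ 0.002 -0.001 -1.   ] F [ 1.5 -0.5  0.1] gap 0.0852 j [-0.38  0.37  1.07  2.04 -0.4   0.95 -0.87]
shift mm [-1.4 -0.9  3.4]
```

View pics/w33.png

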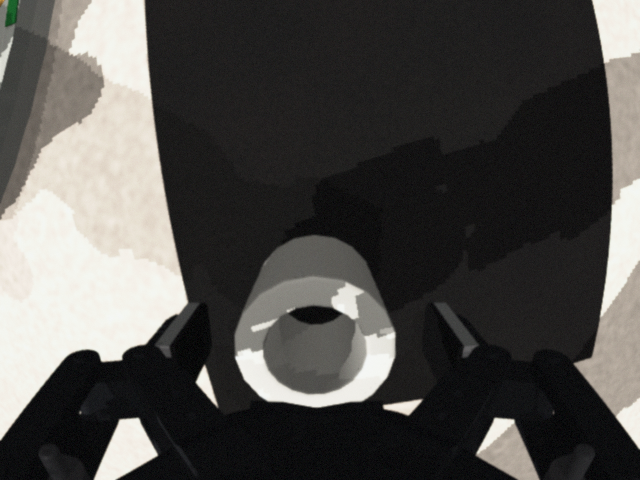

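Emit:
{"api": "arm_command", "payload": {"steps": "-1 -0.5 3 0 100; 0 0 0 0 0; 0 0 0 0 0; 0 0 0 0 0; 0 0 0 0 0; 0 0 0 0 0"}}

```text
t: 53.82
position: [0.417, -0.2849, 0.0299]
eef_rot: [0.996, -0.095, 0.0, -0.0]
contact_force: [-2.3, 1.6, 7.5]
finger_gap: 0.0566
```

Emit:
{"api": "arm_command", "payload": {"steps": "0 0 -50 0 0; 0 0 -50 0 0; 0 0 -56 0 0; 0 0 0 0 0; 0 0 0 0 0; 0 0 0 0 0"}}

```text
t: 54.58
position: [0.4157, -0.2844, 0.1837]
eef_rot: [0.995, -0.095, -0.001, -0.0]
contact_force: [-0.0, 0.2, -0.0]
finger_gap: 0.0569
```

Run:
```python
from h import *
s=st(); print(S(s['position']).round(1)); togo((*Wd((0,-88)),.185),np.pi/2+PSI)
```

```text
t 54.58 pos [ 0.4157 -0.2844  0.1837] xdir [ 0.982 -0.189 -0.003] ydir [-0.189 -0.982  0.   ] z [-0.003  0.    -1.   ] F [-0.   0.2 -0. ] gap 0.0569 j [-0.61  0.04  1.2   1.9  -0.04  1.23 -1.16]
[-173.9 -329.9]
shift mm [ 173.8 -242.    -1.8]
cur y yaw -1.761; world dyaw 0.000 -> tool turn -0.000
```

Emit:
{"api": "arm_command", "payload": {"steps": "29 -40.3 -2 0 0; 29 -40.3 0 0 0; 29 -40.3 0 0 0; 29 -40.3 0 0 0; 29 -40.3 0 0 0; 29 -40.3 0 0 0; 0 0 0 0 0; 0 0 0 0 0"}}

```text
t: 55.58
position: [0.632, -0.0813, 0.1852]
eef_rot: [0.995, -0.095, -0.002, 0.001]
contact_force: [-0.5, -0.6, -1.1]
finger_gap: 0.0566
```

Emit:
{"api": "arm_command", "payload": {"steps": "0 0 0 0 0; 0 0 0 0 0"}}

```text
t: 55.82
position: [0.6325, -0.0814, 0.1873]
eef_rot: [0.995, -0.096, 0.0, -0.0]
contact_force: [1.2, -0.4, -0.7]
finger_gap: 0.0566
```

Run:
```python
from h import *
s=st(); print(S(s['position']).round(1)); togo((*Wd((0,-88)),.10),np.pi/2+PSI); shot('wrist','w34'); print(proj('wrist',(*Wd((0,-88)),.047)))
```

```text
t 55.83 pos [ 0.6325 -0.0814  0.1873] xdir [ 0.982 -0.19   0.   ] ydir [-0.19  -0.982 -0.   ] z [ 0.  0. -1.] F [ 1.2 -0.4 -0.7] gap 0.0566 j [-0.65  0.46  0.98  1.57 -0.39  1.32 -1.38]
[  0.8 -89.8]
shift mm [-0.8 -1.8 87.3]
cur y yaw -1.762; world dyaw 0.002 -> tool turn -0.002
[315.77286238 238.48334541]
```

View pics/w34.png

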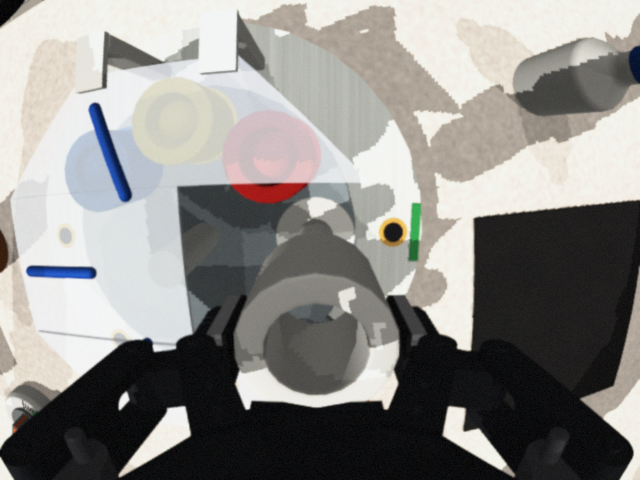

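The white disc is centred at about (316,232), below the sleeve. Descend.

Emit:
{"api": "arm_command", "payload": {"steps": "-0.8 -1.5 10 0 0; 0 0 20 0 0; 0 0 20 0 0; 0 0 20 0 0; 0 0 17 0 0; 0 0 0 0 0; 0 0 0 0 0"}}

```text
t: 56.75
position: [0.6331, -0.079, 0.1006]
eef_rot: [0.995, -0.095, 0.0, 0.0]
contact_force: [0.2, 0.2, -0.6]
finger_gap: 0.0563
```

Run:
```python
from h import *
s=st(); print(S(s['position']).round(1)); togo((*Wd((0,-88)),.0709),np.pi/2+PSI); shot('wrist','w35')
```

```text
t 56.75 pos [ 0.6331 -0.079   0.1006] xdir [ 0.982 -0.189  0.001] ydir [-0.189 -0.982  0.   ] z [ 0.001 -0.    -1.   ] F [ 0.2  0.2 -0.6] gap 0.0563 j [-0.62  0.53  0.93  1.66 -0.46  1.18 -1.34]
[  0.9 -87.3]
shift mm [-0.9  0.7 29.7]
cur y yaw -1.761; world dyaw 0.000 -> tool turn -0.000
```

View pics/w35.png

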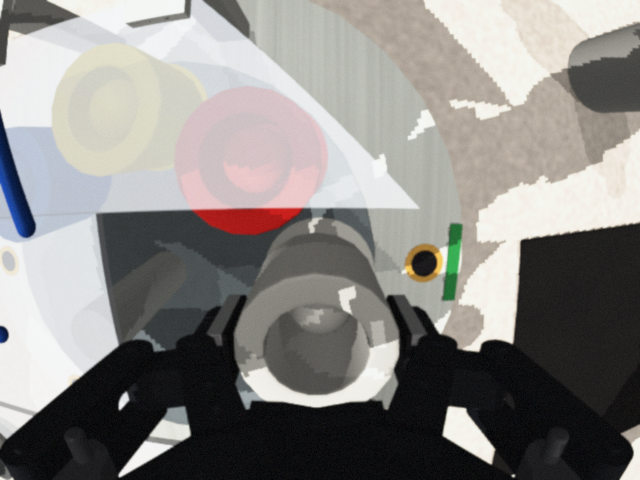

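Emit:
{"api": "arm_command", "payload": {"steps": "-0.5 0.4 12 0 0; 0 0 9 0 0; 0 0 5 0 0; 0 0 3 0 0; 0 0 1 0 0; 0 0 0 0 0; 0 0 0 0 0"}}

```text
t: 57.68
position: [0.6326, -0.0791, 0.071]
eef_rot: [0.996, -0.095, 0.001, -0.0]
contact_force: [-1.6, 0.7, 5.6]
finger_gap: 0.0563
```

Emit:
{"api": "arm_command", "payload": {"steps": "0 0 0 0 100; 0 0 0 0 100; 0 0 0 0 100; 0 0 -20 0 100; 0 0 -50 0 100; 0 0 -50 0 100; 0 0 0 0 100; 0 0 0 0 100"}}

```text
t: 58.68
position: [0.6321, -0.0787, 0.1908]
eef_rot: [0.996, -0.095, 0.0, -0.0]
contact_force: [-0.9, 0.3, -0.4]
finger_gap: 0.0852
```

Run:
```python
from h import *
s=st(); shot('wrist','w36'); print(S(s['position']).round(1)); r=155*.7071; togo((*Wd((-r,2-r)),.089),-np.pi/4+PSI)
```

```text
t 58.67 pos [ 0.6321 -0.0787  0.1908] xdir [ 0.982 -0.188  0.001] ydir [-0.188 -0.982 -0.001] z [ 0.001  0.001 -1.   ] F [-0.9  0.3 -0.4] gap 0.0852 j [-0.66  0.45  0.99  1.57 -0.39  1.33 -1.39]
[ -0.1 -87.2]
shift mm [-108.9   20.5  100.9]
cur y yaw -1.760; world dyaw 0.785 -> tool turn -0.785
```

View pics/w36.png

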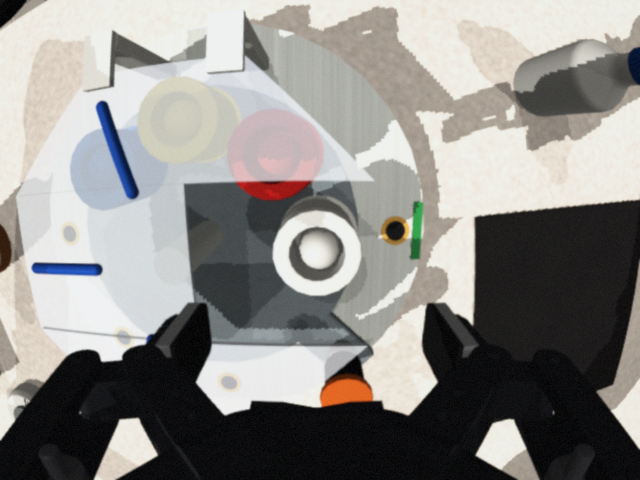

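White is seated: its dome (318,249) is concentric. On to the knob for the last indexing.

Emit:
{"api": "arm_command", "payload": {"steps": "-54.4 10.2 0 0 100; -54.4 10.2 0 0 100; 0 0 0 -0.157 100; 0 0 0 -0.157 100; 0 0 0 -0.157 100; 0 0 0 -0.157 100; 0 0 0 -0.157 100; 0 0 0 0 100"}}

```text
t: 59.72
position: [0.5206, -0.0783, 0.1892]
eef_rot: [0.956, 0.292, -0.001, -0.0]
contact_force: [-0.4, -0.6, -0.1]
finger_gap: 0.0857
```

Emit:
{"api": "arm_command", "payload": {"steps": "0 0 0 0 100; 0 0 0 0 100; 0 0 0 0 100"}}

```text
t: 60.1
position: [0.5213, -0.0785, 0.1901]
eef_rot: [0.956, 0.293, -0.0, 0.0]
contact_force: [0.5, -0.3, 0.4]
finger_gap: 0.0853
```

Run:
```python
from h import *
s=st(); shot('wrist','w37'); print(S(s['position']).round(1)); r=155*.7071; togo((*Wd((-r,2-r)),.089),-np.pi/4+PSI);print(proj('wrist',(*Wd((-r,2-r)),.114)))
```

```text
t 60.10 pos [ 0.5213 -0.0785  0.1901] xdir [ 0.828  0.56  -0.   ] ydir [ 0.56  -0.828 -0.   ] z [-0. -0. -1.] F [ 0.5 -0.3  0.4] gap 0.0853 j [-0.85  0.12  1.02  1.84 -0.1   1.24 -0.77]
[-108.9 -107.8]
shift mm [ -0.4  -0.6 101.1]
cur y yaw -0.976; world dyaw 0.001 -> tool turn -0.001
[315.0769994  262.62681233]
```

View pics/w37.png

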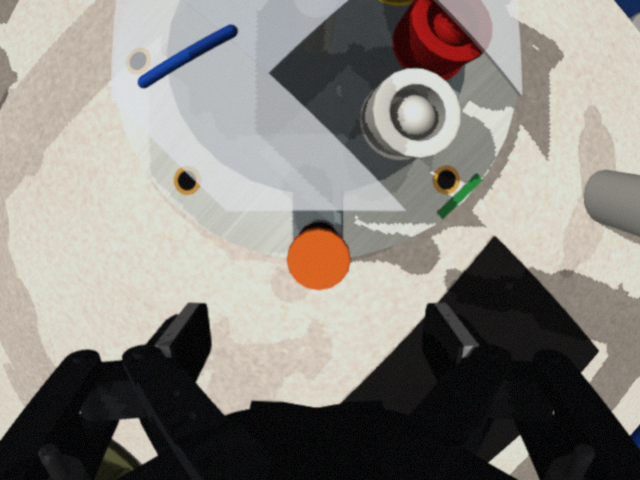

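Emit:
{"api": "arm_command", "payload": {"steps": "0.6 0.2 0 0 100; 0 0 40 0 100; 0 0 40 0 100; 0 0 21 0 100; 0 0 0 0 100; 0 0 0 0 0; 0 0 0 0 0; 0 0 0 0 0"}}

```text
t: 61.15
position: [0.523, -0.0785, 0.0905]
eef_rot: [0.956, 0.293, 0.001, 0.0]
contact_force: [-1.1, -0.4, 3.9]
finger_gap: 0.0374
```

Emit:
{"api": "arm_command", "payload": {"steps": "0 0 0 0 0; 0 0 0 0 0; 0 0 -8 0 0; 0 0 -9 0 0; 0 0 0 0 0; 0 0 0 0 0"}}

```text
t: 61.9
position: [0.5223, -0.078, 0.106]
eef_rot: [0.956, 0.293, 0.001, 0.0]
contact_force: [5.5, 0.7, -8.6]
finger_gap: 0.0378
```

Emit:
{"api": "arm_command", "payload": {"steps": "0.5 12.15 0 -0.0785 0; 0.5 12.15 0 -0.0785 0; 0.5 12.15 0 -0.0785 0; 0.5 12.15 0 -0.0785 0; 0.5 12.15 0 -0.0785 0; 0.5 12.15 0 -0.0785 0; 0.5 12.15 0 -0.0785 0; 0.5 12.15 0 -0.0785 0"}}

```text
t: 62.9
position: [0.597, -0.1359, 0.1048]
eef_rot: [0.818, 0.575, -0.001, -0.002]
contact_force: [2.6, 2.2, -7.8]
finger_gap: 0.0376
```

Emit:
{"api": "arm_command", "payload": {"steps": "0.5 12.15 0 -0.0785 0; 0.5 12.15 0 -0.0785 0; 0 0 0 0 0; 0 0 0 0 0; 0 0 0 0 0"}}

```text
t: 63.52
position: [0.6203, -0.1422, 0.1056]
eef_rot: [0.771, 0.637, -0.0, -0.001]
contact_force: [2.1, 3.3, -7.5]
finger_gap: 0.0376
```

Run:
```python
from h import *
s=st(); p=S(s['position']); print(p.round(1), np.degrees(np.arctan2(p[1]-2,p[0]))); shot('wrist','w38'); togo(s['position'],PSI)
```

```text
t 63.52 pos [ 0.6203 -0.1422  0.1056] xdir [0.189 0.982 0.001] ydir [ 0.982 -0.189 -0.002] z [-0.002  0.002 -1.   ] F [ 2.1  3.3 -7.5] gap 0.0376 j [-0.41  0.47  0.77  1.66 -0.35  1.16  0.26]
[   0.3 -151.8] -89.88781652229353
shift mm [ 0.  -0.   0.1]
cur y yaw -0.190; world dyaw 0.001 -> tool turn -0.001
```

View pics/w38.png

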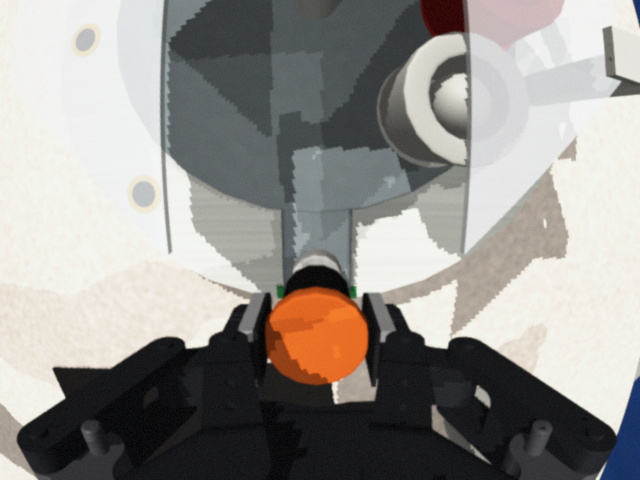

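The green mark shows on both sides of the knob, so the pin is in line with the last hole. Lower it.

Emit:
{"api": "arm_command", "payload": {"steps": "0 0 4 0 0; 0 0 4 0 0; 0 0 0 0 0; 0 0 0 0 0"}}

```text
t: 64.08
position: [0.6209, -0.1425, 0.098]
eef_rot: [0.771, 0.637, 0.0, -0.001]
contact_force: [0.2, 5.5, -5.7]
finger_gap: 0.0373
```

Emit:
{"api": "arm_command", "payload": {"steps": "0 0 4 0 0; 0 0 4 0 0; 0 0 0 0 0; 0 0 0 0 0"}}

```text
t: 64.58
position: [0.6216, -0.1426, 0.0908]
eef_rot: [0.771, 0.637, 0.001, -0.0]
contact_force: [0.9, 5.7, -4.1]
finger_gap: 0.0376
```

Emit:
{"api": "arm_command", "payload": {"steps": "0 0 0 0 100; 0 0 0 0 100; 0 0 0 0 100; 0 0 -30 0 100; 0 0 -40 0 100; 0 0 -40 0 100; 0 0 -20 0 100; 0 0 0 0 100"}}

```text
t: 65.58
position: [0.6217, -0.144, 0.2213]
eef_rot: [0.771, 0.637, 0.001, 0.001]
contact_force: [0.7, -0.4, -0.7]
finger_gap: 0.0856
```

Run:
```python
from h import *
s=st(); shot('wrist','w39'); shot('scene','s39'); print(S(s['position']).round(1)); 
for z in (.114,.128): print(proj('wrist',(*Wd((0,-153)),z)))
im=cv2.imread('pics/s39.png'); cv2.imwrite('pics/s39z.png',cv2.resize(im[180:325,200:365],None,fx=4,fy=4,interpolation=cv2.INTER_CUBIC))
```

```text
t 65.58 pos [ 0.6217 -0.144   0.2213] xdir [0.19  0.982 0.   ] ydir [ 0.982 -0.19   0.003] z [ 0.003 -0.    -1.   ] F [ 0.7 -0.4 -0.7] gap 0.0856 j [-0.44  0.37  0.82  1.53 -0.28  1.36  0.2 ]
[   2.  -153.2]
[314.07314876 249.3818086 ]
[313.91857634 255.05935476]
```

View pics/w39.png

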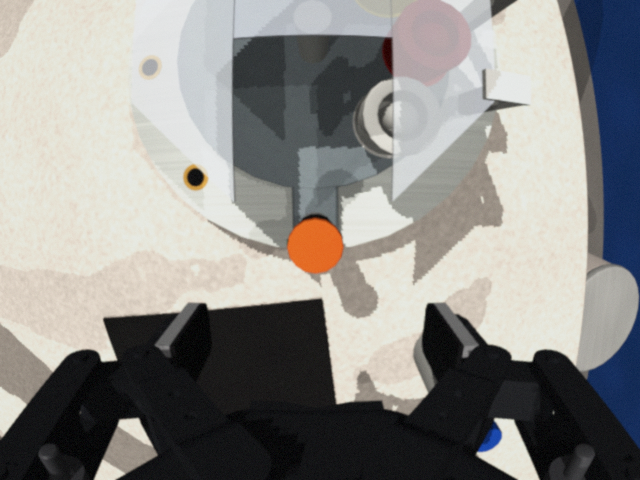

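View pics/s39z.png

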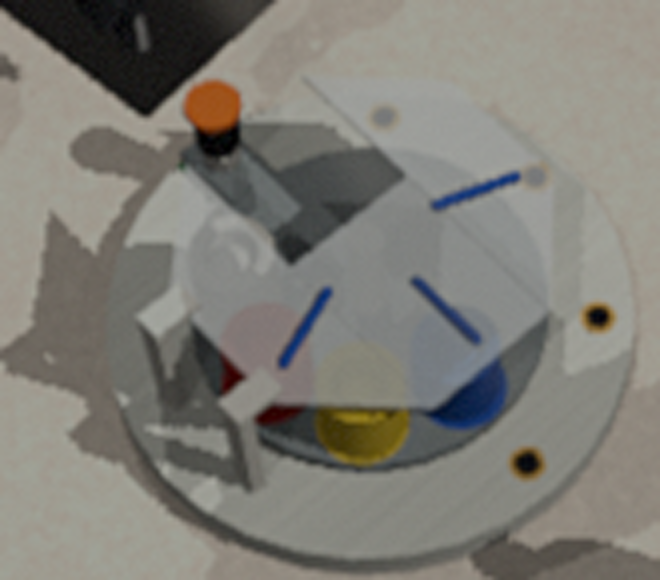

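All four sleeves are under the canopy with the knob over the last hole. Now to the timer.

Emit:
{"api": "arm_command", "payload": {"steps": "53.4 -29.4 0 0 100; 53.4 -29.4 0 0 100; 53.4 -29.4 0 0 100; 53.4 -29.4 0 0 100; 53.4 -29.4 0 0 100; 53.4 -29.4 0 0 100; 53.4 -29.4 0 0 100; 53.4 -29.4 0 0 100"}}

```text
t: 66.68
position: [0.4691, 0.322, 0.2182]
eef_rot: [0.771, 0.637, -0.001, 0.0]
contact_force: [0.4, 0.0, 0.1]
finger_gap: 0.0854
```

Emit:
{"api": "arm_command", "payload": {"steps": "53.4 -29.4 0 -0.185 100; 0 0 0 -0.185 100; 0 0 0 -0.185 100; 0 0 0 -0.185 100; 0 0 0 -0.185 100; 0 0 0 -0.185 100; 0 0 0 0 100; 0 0 0 0 100"}}

```text
t: 67.68
position: [0.4518, 0.3783, 0.219]
eef_rot: [0.321, 0.947, -0.001, -0.0]
contact_force: [-0.0, -0.1, -0.7]
finger_gap: 0.0855
```

Run:
```python
from h import *
s=st(); shot('wrist','w40'); shot('top','t40'); shot('scene','s40')
for c in ('wrist','top','scene'):
  r=models.landmark_of('dial_grip',c)[:1]; print(c,r, r and atz(c,r[0]['location'],.056))
```

```text
t 67.67 pos [0.4518 0.3783 0.219 ] xdir [-0.794  0.609  0.   ] ydir [ 0.609  0.794 -0.002] z [-0.001 -0.001 -1.   ] F [-0.  -0.1 -0.7] gap 0.0855 j [-1.1   0.2   0.42  1.64 -0.08  1.32  0.24]
wrist [{'location': [310.6, 221.3], 'p': 0.59}] [0.44515549 0.37961313 0.056     ]
top [{'location': [189.7, 305.4], 'p': 0.63}] [0.44388929 0.37293136 0.056     ]
scene [{'location': [447.1, 275.0], 'p': 0.66}] [0.45993261 0.3776096  0.056     ]
```

View pics/w40.png

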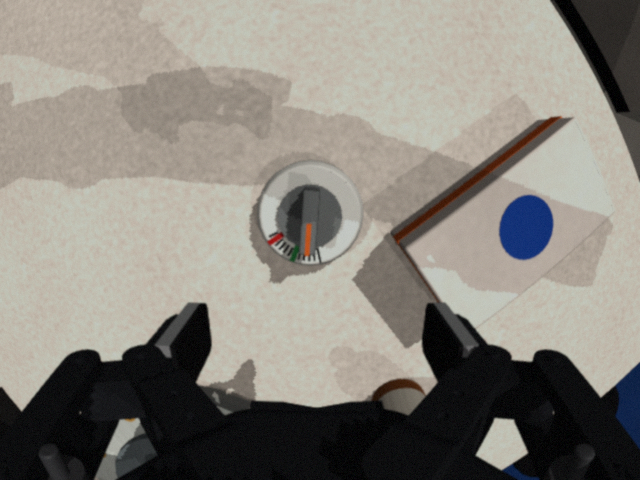

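View pics/t40.png

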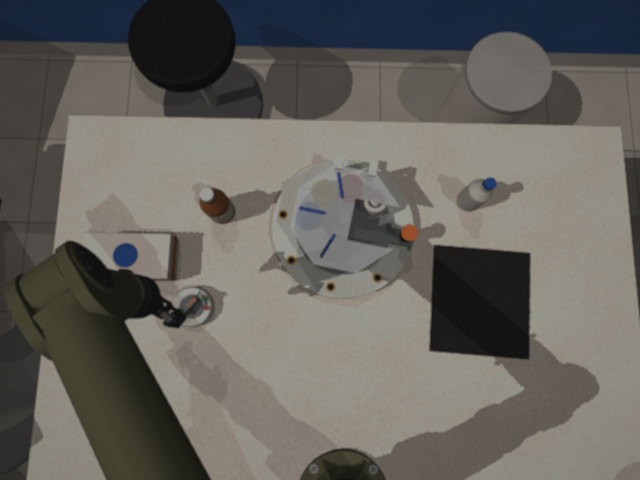

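Run:
```python
from h import *
im=cv2.imread('pics/w40.png'); cv2.imwrite('pics/w40z.png',cv2.resize(im[145:285,240:410],None,fx=4.5,fy=4.2857*1.05,interpolation=cv2.INTER_CUBIC))
m=R.from_quat(observe()['eef_rot']).as_matrix(); p0=observe()['position']
for px,z in [((396,238),.07),((392,240),0),((404,252),.07),((572,117),.07)]:
  w=atz('wrist',px,z); print(w.round(4),(m.T@(w-p0)*1000).round(0))
print('TCP px at z .066', [proj('wrist',(p0[0],p0[1],z)).round(1) for z in (.066,.036)])
# flange height triangulation
im=cv2.imread('pics/t40.png'); cv2.imwrite('pics/t40z.png',cv2.resize(im[200:270,350:440],None,fx=8,fy=8,interpolation=cv2.INTER_CUBIC))
```

```text
[0.4966 0.4289 0.07  ] [ -5.  67. 150.]
[0.5187 0.4265 0.    ] [-24.  78. 220.]
[0.5107 0.4276 0.07  ] [-17.  74. 150.]
[0.5071 0.6337 0.07  ] [111. 236. 150.]
TCP px at z .066 [array([314.6, 231. ]), array([314.8, 223.7])]
```

View pics/w40z.png

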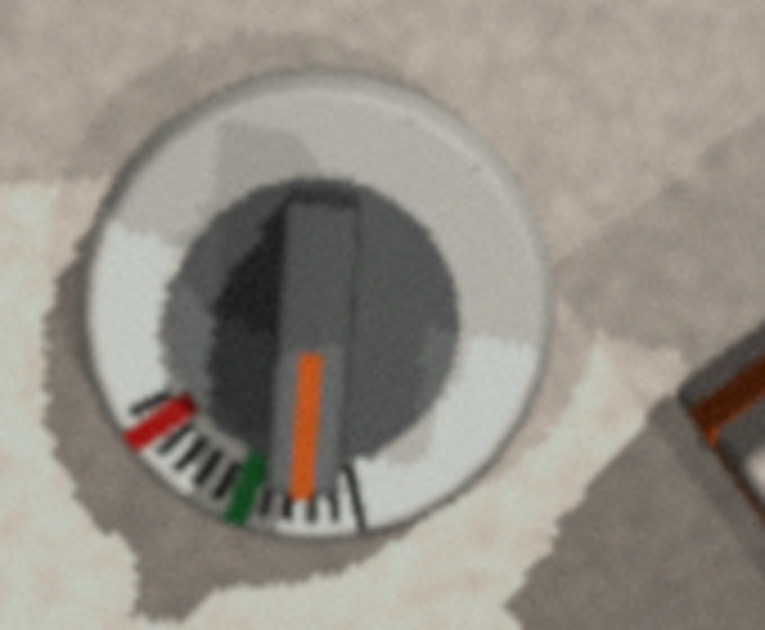

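View pics/t40z.png

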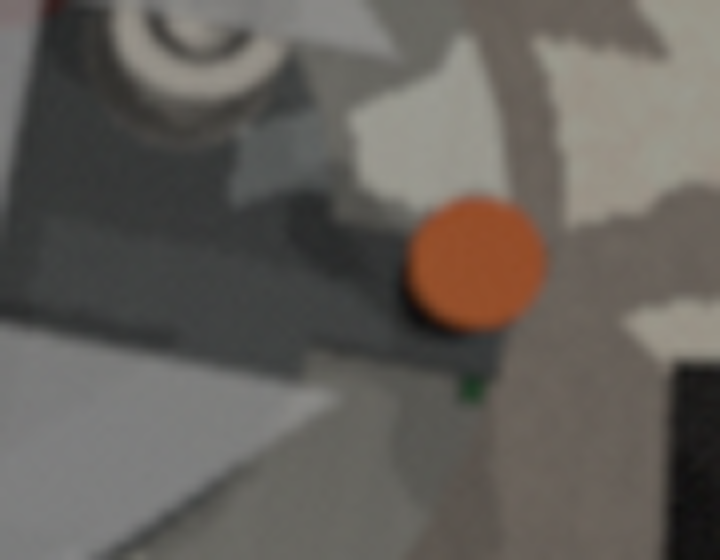

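Run:
```python
from h import *
o1,d1=ray('top',(409.1,232.7)); o2,d2=ray('scene',(252.9,205.6))
A=np.c_[d1,-d2]; t=np.linalg.lstsq(A,o2-o1,rcond=None)[0]; a=o1+d1*t[0]; b=o2+d2*t[1]; print('flange now',a,b)
o1,d1=ray('top',(280.1,206.9)); o2,d2=ray('scene',(220+507/4.5-.4,195+395/4.5-.4))
A=np.c_[d1,-d2]; t=np.linalg.lstsq(A,o2-o1,rcond=None)[0]; print('flange start',o1+d1*t[0],o2+d2*t[1])
f=lambda x,y,z: atz('wrist',(240+x/4.5-.4,145+y/4.5-.4),z)
far=f(323,203,.066); near=f(305,492,.066); c=(far+near)/2; print('bar',far,near,c,np.linalg.norm(far-near)); d=near-far; th=np.arctan2(d[1],d[0]); print('bar yaw',th)
disc=f(312,320,.036); print('disc c',disc)
case=f(319,302,.028);print('case c',case)
for n,p in dict(zero=(357,500),green=(245,488),red=(158,422)).items():
  for cc in (disc,c):
    w=f(*p,.030); v=w-cc; print(n,np.hypot(v[0],v[1]),np.arctan2(v[1],v[0]), 'cw from zero pending')
```

```text
flange now [ 0.62039994 -0.14470084  0.11047716] [ 0.62075405 -0.1454824   0.11070745]
flange start [0.6772659  0.1596861  0.10810164] [0.67743542 0.15936781 0.10811439]
bar [0.42377202 0.39719493 0.066     ] [0.46401221 0.3620592  0.066     ] [0.44389212 0.37962706 0.066     ] 0.05342089882080695
bar yaw -0.7177813418226153
disc c [0.44323876 0.37898706 0.036     ]
case c [0.44220316 0.38137516 0.028     ]
zero 0.039884474889351006 -0.4248251154967378 cw from zero pending
zero 0.03956216774536174 -0.4463726437509804 cw from zero pending
green 0.0389399707199361 -1.0246984047223406 cw from zero pending
green 0.039157700109903854 -1.047447288043968 cw from zero pending
red 0.03883065673185917 -1.6147122155481077 cw from zero pending
red 0.03950366542396713 -1.6305246902753718 cw from zero pending
```

The pin is home: the flange triangulates at z≈0.110, against 0.108 at the start. For the timer, the axis is at (0.4435, 0.3793), the bar yaw is −0.718 (dial ≈0.28), the zero mark is at −0.435, green −1.036 and red −1.62. Next I align, half close the jaws to stay clear of the glove box, and descend.

Emit:
{"api": "arm_command", "payload": {"steps": "7.2 -4.3 0 0 50; 0 0 0 0.064 50; 0 0 40 0 50; 0 0 40 0 50; 0 0 30 0 50; 0 0 0 0 50; 0 0 0 0 50; 0 0 0 0 50"}}

```text
t: 68.97
position: [0.4447, 0.3805, 0.1121]
eef_rot: [0.35, 0.937, 0.002, 0.001]
contact_force: [0.3, 0.5, 0.7]
finger_gap: 0.0426
```

Run:
```python
from h import *
s=st(); shot('wrist','w41'); togo((.4435,.3793,.042),-.718+np.pi/2); print(proj('wrist',(.4435,.3793,.066)))
```

```text
t 68.97 pos [0.4447 0.3805 0.1121] xdir [-0.755  0.656  0.   ] ydir [0.656 0.755 0.003] z [ 0.002  0.002 -1.   ] F [0.3 0.5 0.7] gap 0.0426 j [-1.1   0.28  0.41  1.78 -0.12  1.11  0.2 ]
shift mm [ 0.1 -1.8 69.9]
cur y yaw 0.856; world dyaw -0.003 -> tool turn 0.003
[310.42412367 274.71925539]
```

View pics/w41.png

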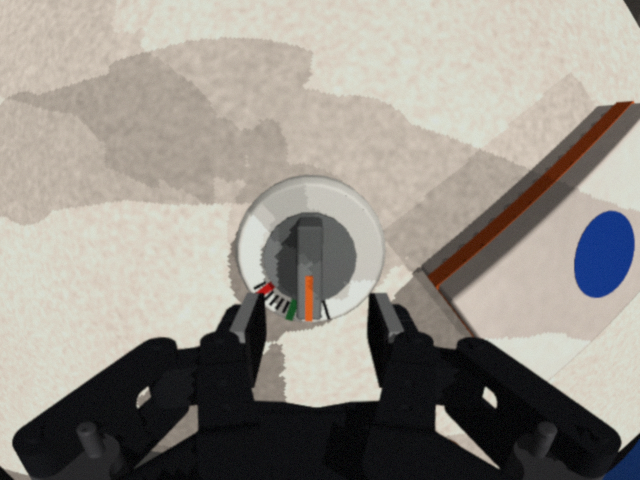

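Emit:
{"api": "arm_command", "payload": {"steps": "1 -1.7 10 0 50; 0 0 20 0 50; 0 0 20 0 50; 0 0 17 0 50; 0 0 2 0 50; 0 0 0 0 50; 0 0 0 0 50"}}

```text
t: 69.9
position: [0.4426, 0.3794, 0.042]
eef_rot: [0.35, 0.937, 0.001, 0.0]
contact_force: [-0.2, -0.8, 0.7]
finger_gap: 0.0425
```

Run:
```python
from h import *
s=st(); shot('wrist','w42'); togo((.4435,.3793,.042),-.718+np.pi/2)
```

```text
t 69.90 pos [0.4426 0.3794 0.042 ] xdir [-0.755  0.656 -0.   ] ydir [0.656 0.755 0.002] z [ 0.001  0.001 -1.   ] F [-0.2 -0.8  0.7] gap 0.0425 j [-1.09  0.36  0.39  1.84 -0.16  0.98  0.23]
shift mm [-0.8  0.5 -0. ]
cur y yaw 0.855; world dyaw -0.003 -> tool turn 0.003
```

View pics/w42.png

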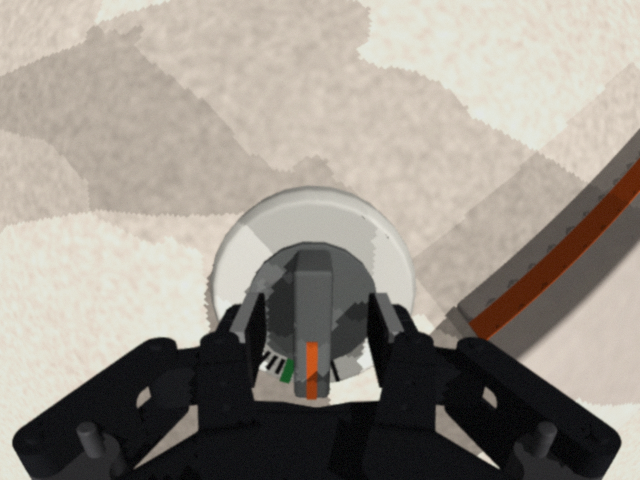

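The bar (313,330) stands midway between the pads, so I close on it.

Emit:
{"api": "arm_command", "payload": {"steps": "0 0 0 0 0; 0 0 0 0 0; 0 0 0 0 0; 0 0 0 0 0; 0 0 0 0 0"}}

```text
t: 70.58
position: [0.4415, 0.3783, 0.0418]
eef_rot: [0.35, 0.937, -0.001, -0.0]
contact_force: [-3.1, -3.4, 5.9]
finger_gap: 0.0126
```

Run:
```python
from h import *
s=st(); togo((.4435,.3793,.042),-.435-.60+np.pi/2)
```

```text
t 70.58 pos [0.4415 0.3783 0.0418] xdir [-0.755  0.656  0.001] ydir [ 0.656  0.755 -0.001] z [-0.001 -0.001 -1.   ] F [-3.1 -3.4  5.9] gap 0.0126 j [-1.09  0.36  0.39  1.84 -0.16  0.98  0.23]
shift mm [-0.8  2.  -0.2]
cur y yaw 0.855; world dyaw -0.319 -> tool turn 0.319
```

Relieve the small side load, then wind clockwise about 1.1 rad, which takes the dial past red to about 1.38.

Emit:
{"api": "arm_command", "payload": {"steps": "0 -1.2 0 0 0; 0 0 0 0.11 0; 0 0 0 0.11 0; 0 0 0 0.11 0; 0 0 0 0.11 0; 0 0 0 0.11 0; 0 0 0 0 0"}}

```text
t: 71.45
position: [0.4419, 0.3786, 0.0418]
eef_rot: [0.591, 0.807, 0.001, 0.0]
contact_force: [0.5, 0.5, 2.6]
finger_gap: 0.0131
```

Emit:
{"api": "arm_command", "payload": {"steps": "0 0 0 0.11 0; 0 0 0 0.11 0; 0 0 0 0.11 0; 0 0 0 0.11 0; 0 0 0 0.11 0; 0 0 0 0 0; 0 0 0 0 0; 0 0 0 0 0"}}

```text
t: 72.45
position: [0.4424, 0.3785, 0.0418]
eef_rot: [0.788, 0.616, 0.001, 0.0]
contact_force: [3.6, 1.4, 4.1]
finger_gap: 0.0132
```

Run:
```python
from h import *
s=st(); togo((.4435,.3793,.042),-.435-.60+np.pi/2); shot('wrist','w43')
```

```text
t 72.45 pos [0.4424 0.3785 0.0418] xdir [0.241 0.971 0.002] ydir [ 0.971 -0.241  0.002] z [ 0.002  0.001 -1.   ] F [3.6 1.4 4.1] gap 0.0132 j [-1.25  0.39  0.59  1.85 -0.25  0.98 -0.79]
shift mm [ 1.   0.9 -0.2]
cur y yaw -0.243; world dyaw 0.779 -> tool turn -0.779
```

View pics/w43.png

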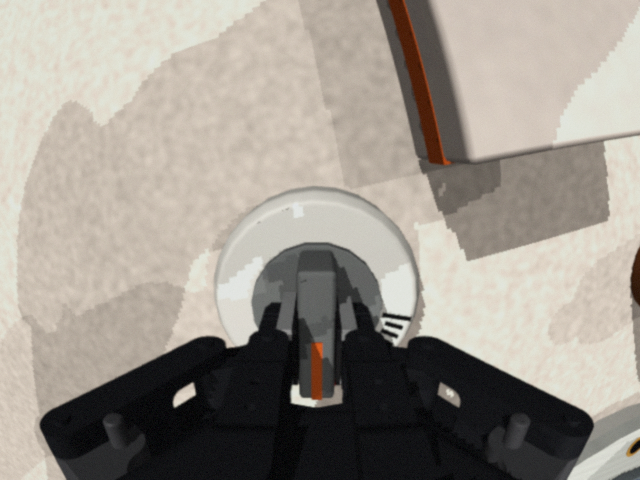

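The dial is now at about 1.38, past red. Turn back to green.

Emit:
{"api": "arm_command", "payload": {"steps": "0 0 0 -0.11 0; 0 0 0 -0.11 0; 0 0 0 -0.11 0; 0 0 0 -0.11 0; 0 0 0 -0.11 0; 0 0 0 -0.11 0; 0 0 0 -0.11 0; 0 0 0 0 0"}}

```text
t: 73.5
position: [0.4417, 0.3785, 0.0418]
eef_rot: [0.498, 0.867, 0.001, 0.0]
contact_force: [2.4, -0.0, 5.3]
finger_gap: 0.0127
```

Emit:
{"api": "arm_command", "payload": {"steps": "0 0 0 -0.009 0; 0 0 0 0 0; 0 0 0 0 0"}}

```text
t: 73.88
position: [0.4417, 0.3785, 0.0418]
eef_rot: [0.495, 0.869, 0.001, 0.0]
contact_force: [2.5, 0.0, 5.9]
finger_gap: 0.0131
```

Run:
```python
from h import *
s=st(); togo((.4435,.3793,.042),-.435-.60+np.pi/2)
```

```text
t 73.88 pos [0.4417 0.3785 0.0418] xdir [-0.51  0.86  0.  ] ydir [0.86  0.51  0.001] z [ 0.001  0.001 -1.   ] F [2.5 0.  5.9] gap 0.0131 j [-1.13  0.36  0.45  1.84 -0.19  0.98 -0.07]
shift mm [-0.2  2.  -0.2]
cur y yaw 0.535; world dyaw 0.000 -> tool turn -0.000
```

Emit:
{"api": "arm_command", "payload": {"steps": "0 0 0 0 50; 0 0 0 0 50; 0 0 0 0 50; 0 0 -30 0 50; 0 0 -50 0 50; 0 0 -50 0 50; 0 0 0 0 50; 0 0 0 0 50"}}

```text
t: 74.88
position: [0.4406, 0.3778, 0.1705]
eef_rot: [0.495, 0.869, -0.0, -0.0]
contact_force: [-0.9, -1.2, 0.6]
finger_gap: 0.0429
```

Run:
```python
from h import *
s=st(); im,P=shot('wrist','w44'); p=proj('wrist',(.4425,.379,.045)).round().astype(int); print(p)
x0,y0=p[0]-75,p[1]-70
cv2.imwrite('pics/w44z.png',cv2.resize(im[y0:y0+140,x0:x0+150,::-1],None,fx=4,fy=4,interpolation=cv2.INTER_CUBIC)); print(x0,y0)
```

```text
t 74.88 pos [0.4406 0.3778 0.1705] xdir [-0.51  0.86  0.  ] ydir [ 0.86   0.51  -0.001] z [-0.001 -0.001 -1.   ] F [-0.9 -1.2  0.6] gap 0.0429 j [-1.17  0.22  0.48  1.73 -0.11  1.22 -0.13]
[318 240]
243 170
```

View pics/w44z.png

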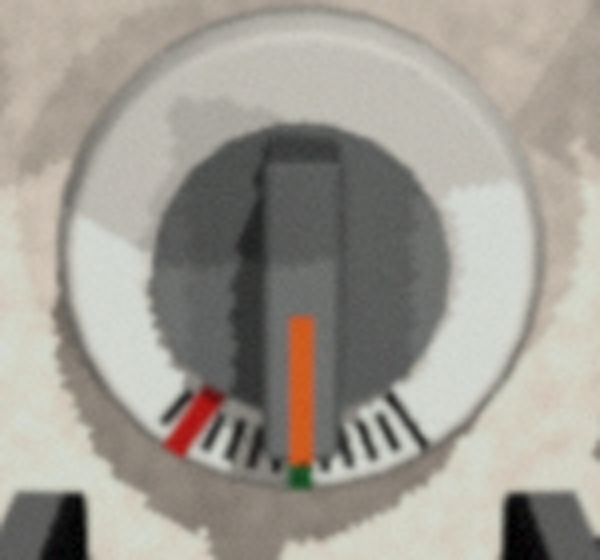

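The orange pointer lies straight over the green mark. A numeric check, and a last look at everything.

Run:
```python
from h import *
f=lambda x,y,z: atz('wrist',(243+x/4-.4,170+y/4-.4),z)
far=f(303,163,.066); near=f(300,462,.066); c=(far+near)/2; d=near-far; th=np.arctan2(d[1],d[0])
g=f(300,478,.03)-c; z0=f(407,421,.03)-c; r=f(194,423,.03)-c
a=lambda v:np.arctan2(v[1],v[0])
print(c,'bar',th,'green',a(g),'zero',a(z0),'red',a(r),'dial',a(z0)-th)
im,_=shot('top','tf'); shot('scene','sf')
```

```text
[0.44275406 0.37806108 0.066     ] bar -1.0454378708878929 green -1.0410659632408155 zero -0.44311154261286 red -1.6283072832835594 dial 0.6023263282750329
```

View pics/tf.png

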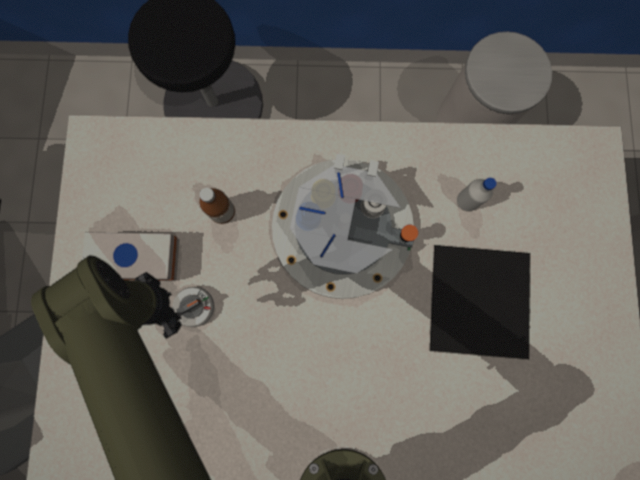

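View pics/sf.png

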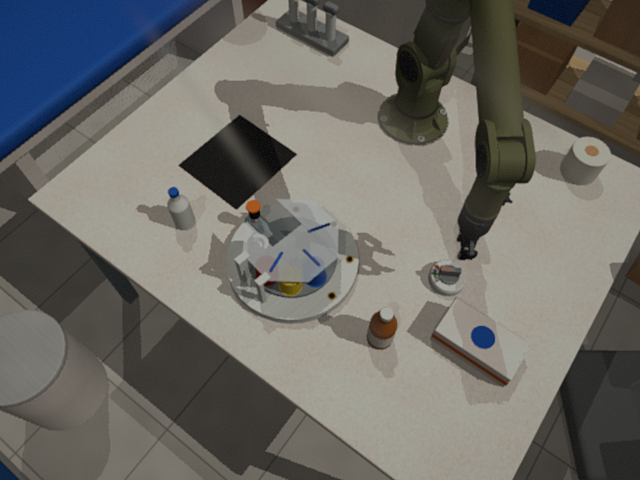

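The dial reads 0.602. A finer check on the pin's height, using the flange's colour centroid in both fixed cameras.

Run:
```python
from h import *
def cen(f,box):
    im=cv2.imread(f).astype(int); x0,y0,x1,y1=box; s=im[y0:y1,x0:x1]; w=np.clip(s[...,2]-s[...,0]-40,0,None).astype(float)
    yy,xx=np.mgrid[y0:y1,x0:x1]; return (xx*w).sum()/w.sum(),(yy*w).sum()/w.sum()
for n,t,tb,s,sb in [('start','pics/top_a.png',(268,196,294,220),'pics/scene_a.png',(320,272,346,296)),('end','pics/tf.png',(398,222,422,244),'pics/sf.png',(242,196,266,216))]:
    a=cen(t,tb); b=cen(s,sb); o1,d1=ray('top',a); o2,d2=ray('scene',b)
    T=np.linalg.lstsq(np.c_[d1,-d2],o2-o1,rcond=None)[0]; print(n,np.round(a,1),np.round(b,1),o1+d1*T[0],o2+d2*T[1])
    print('  at z .114:',S(atz('top',a,.114)),S(atz('scene',b,.114)),' at .128',S(atz('top',a,.128)),S(atz('scene',b,.128)))
```

```text
start [279.8 206.6] [332.1 282.5] [0.67785679 0.16036278 0.10889442] [0.67832502 0.15948527 0.1089295 ]
  at z .114: [ -1.3316457  155.52297207] [  2.15827877 157.06278779]  at .128 [ -4.50489322 153.59352455] [  6.87291814 161.50750211]
end [409.3 232.4] [252.9 206. ] [ 0.62123704 -0.14525192  0.10960987] [ 0.6212456  -0.14527088  0.10961546]
  at z .114: [   0.78317085 -153.84595264] [   3.27200978 -152.11991931]  at .128 [  -2.41932222 -151.49717269] [   7.97414001 -144.20254527]
```

The flange is within 0.7 mm of its starting height, so the pin is home. Handing the job in.

Run:
```python
from h import *
print(workorder.finish_job(), observe()['t'])
```

```text
the job is handed in; nothing more can be done
the job is handed in; nothing more can be done
```

The job is done and handed in at about 75 s of the 208 s allowed; the hand-in reported no verdict.

- **Sleeves:** All four were present. I loaded blue, yellow, red, then white, each over its own post in the bay. Each touched down at the expected seated height with 5–6 N, and the wrist pictures afterwards showed the post dome centred in the bore.
- **Turntable:** The pin was drawn, swung and dropped home for each index, ending on the last hole with every sleeve under the canopy. My first hand-picked reading of the final pin height was 2.4 mm above the start. A finer check, using the knob flange's colour in both fixed cameras, put it within 0.7 mm, so I take the pin as home.
- **Timer:** I wound the dial to about 1.38 rad, past the red mark at 1.20, then turned it back. It now reads 0.602 rad against 0.60 for green, with the pointer over the green mark.
- **Bottles and glove box:** They look unmoved in the last pictures; I judged this by eye. No sleeve was knocked aside and no grip slackened noticeably. The arm is clear of everything.

The trained networks' locations were up to about 15 mm off, so I positioned everything from image features and the calibration instead. The wrist camera put the sanitiser about 2–3 mm further along its own y axis than the fixed cameras did, so I moved the loading point by 2 mm.

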